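# Pack the repaired modules into the transit case and close its hasps

### The arm

A 6-joint arm with a two-finger parallel gripper is mounted at the origin on the work surface. World frame = base frame: x ahead of the robot, y to its left, z up, the work surface at z = 0. Lengths are in mm, angles in degrees, forces in N, time in s.
With the tool pointing down it reaches from about 300 to 850 mm from the base axis. Payload 4.2 kg.
Tool frame: the origin (TCP) lies on the centre line of the jaws, within the pads' length; the fingertips stand 14 mm ahead of it and the grasp point (between the pads) lies 5 mm behind it; z points along the fingers, y is the direction in which the jaws open and shut (so a half turn about z gives the same grasp; the last joint's range is limited). The gripper opens to 91 mm and grips with 3 to 60 N. Pads are 32 mm wide; open, the fingers measure 118 mm over their backs; the gripper's body (76 mm by 178 mm) begins 60 mm behind the grasp point.
Start: joints at [63.77, 18.312, 89.639, -0, 72.044, -1.146], TCP at [243.774, 520.784, 227.976] pointing down, gripper open.
Joint ranges: [-177.97, 177.97], [-48.28, 115.42], [12.27, 149.76], [-77.06, 257.06], [2.81, 150.46], [-146.56, 146.56]. Speed limits (degrees/s): [147.25, 147.25, 180, 180, 180, 180].

### API

Orientations are given as [roll, pitch, yaw] about the fixed x, y, z axes, in that order (R = Rz(yaw) Ry(pitch) Rx(roll)).
In Python, from workcell import env gives the robot as it stands.
- The arm moves only by the tool play_rows, never from a script. Its argument "increments" is a list of rows, each a list of 5 numbers: the shift along the world's x, y, z in mm, then the turn about the world's z in degrees, then the closure, from 0 (fully open) to 1 (shut). In form: [[x, y, z, yaw, fingers], ...]. A call has 1 to 20 rows; each row shifts and turns the commanded pose from where the row before left it; what a row does not reach is not made up. A row lasts 1/8 s, in which the tool goes at most 62.5 mm and 10.7 degrees, less where a joint would pass 70% of its speed; a pose out of reach is approached as far as the arm can. A call is refused whole if a number of a shift passes 62.5 or a number of a turn 10.7, either way. A call with a gripper value outside its range is refused whole. The fingers move at their own pace and stop on an object; "newtons" is the grip in N (left out, the last holds). Time passes only in rows, so rows that do not move let the fingers close. It gives the time, the measured TCP pose, the force and the opening at its end, in the units of the state.
- env.state(): the state, without advancing time (a new reading comes with each control period).
- env.grab_frame(name): name is "side" or "top"; returns the picture (420x560x3 uint8, red, green, blue); there is no depth.
- env.calibration(name): a dict with "fx", "fy", "cx", "cy" (pixels), "R" (3x3) and "t" (3): a world point X has camera coordinates R X + t. Camera axes: x right, y down, z forward; pixel columns grow to the right and rows downward; lengths in mm; the calibration is good to about 2 mm. A picture is of the moment at which its call begins. calibration takes no time and is no camera call.
- env.job_done(): hands the job in, once; it reports no verdict.
The state is a dict: "time_s": time; "qpos": joint angles; "qvel": joint speeds; "effort": joint torques, N m; "ee_pos": TCP position; "ee_rot": TCP orientation; "force": force on the tool from outside, world axes, zero at the start; "torque": the same for the moment, N m; "gripper_width": finger opening in mm.
Only numpy, scipy, OpenCV 4.12 (cv2) and the standard library are available. Lean on these libraries where they do the work, as an engineer would, in place of code of your own. Each camera call takes 0.05 s, during which the arm holds its last target.

### The job

Pack the repaired modules for return: lift the cover off the transit case and lay it flat, handle up, on the bench, then stand every module from the tray in a bay of its own, upright, handle up and fully down. Seat the cover squarely back on the case and swing both hasps over their staples until they lie flat on it; leave the spray can, the solder reel and the multimeter where they are.

Things in the scene. Friction and masses are not known exactly. Their poses are not given: they have to be found in the camera images.
- case: Open-topped aluminium transit case, fixed to the bench: outside 112 mm (its x) by 206 mm (its y) by 112 mm high, walls 4 mm, floor 5 mm. Origin at the centre of its underside, z up. Three black partitions, 4 mm thick, tops 70 mm above the bench, at y -50, 0 and 50 mm make four like bays in a row along y. A hinged hasp sits at the rim of each y end.
- bay0 (a point): Centre of the floor of a bay, 5 mm above the bench (x 0, y -75 mm in the case's frame, whose axes it shares). The bay is 104 mm long (x) and 46 mm wide (y). Any module may go in any bay.
- bay1 (a point): Centre of the floor of a bay, 5 mm above the bench (x 0, y -25 mm in the case's frame, whose axes it shares). The bay is 104 mm long (x) and 46 mm wide (y). Any module may go in any bay.
- bay2 (a point): Centre of the floor of a bay, 5 mm above the bench (x 0, y 25 mm in the case's frame, whose axes it shares). The bay is 104 mm long (x) and 46 mm wide (y). Any module may go in any bay.
- bay3 (a point): Centre of the floor of a bay, 5 mm above the bench (x 0, y 75 mm in the case's frame, whose axes it shares). The bay is 104 mm long (x) and 46 mm wide (y). Any module may go in any bay.
- hasp_l (a joint): Angle (rad) of the steel hasp at the case's +y end. 0 = closed, flat on the cover, the staple through its slot; 1.57 = straight up; 2.7 = leaning outwards on its stop. It starts leaning outwards (2.2 to 2.6), its end then up to 195 mm above the bench. The hinge is a little stiff (0.04 N m): the hasp stays at any angle it is left at, so swing it all the way down.
- hasp_l_hinge (a point): Middle of that hasp's hinge axis: x 0, y +109, z 120 mm in the case's frame; the axis is parallel to the case's x. This frame turns with the hasp: y points along the strap from hinge to free end (to the middle of the case when closed). The strap: flat plate 40 mm wide, 4 mm thick, 90 mm long from the axis, with a slot 16 mm wide from 36 to 62 mm; beyond it a plain tab.
- hasp_l_tab (a point): Middle of the plain tab at that hasp's free end, 76 mm from the hinge axis, midway in the 4 mm thickness: the place to push or press.
- hasp_r (a joint): Angle (rad) of the steel hasp at the case's -y end. 0 = closed, flat on the cover, the staple through its slot; 1.57 = straight up; 2.7 = leaning outwards on its stop. It starts leaning outwards (2.2 to 2.6), its end then up to 195 mm above the bench. The hinge is a little stiff (0.04 N m): the hasp stays at any angle it is left at, so swing it all the way down.
- hasp_r_hinge (a point): Middle of that hasp's hinge axis: x 0, y -109, z 120 mm in the case's frame; the axis is parallel to the case's x. This frame turns with the hasp: y points along the strap from hinge to free end (to the middle of the case when closed). The strap: flat plate 40 mm wide, 4 mm thick, 90 mm long from the axis, with a slot 16 mm wide from 36 to 62 mm; beyond it a plain tab.
- hasp_r_tab (a point): Middle of the plain tab at that hasp's free end, 76 mm from the hinge axis, midway in the 4 mm thickness: the place to push or press.
- cover: Loose flat aluminium cover, 112 x 206 mm, 5 mm plate, 0.32 kg, lying on the case at first. Origin at the centre of the plate's underside, z up, y along its length. Lip below: 8 mm deep, 99 x 193 mm outside, 2.5 mm play all round in the case's mouth. Seated: origin 112 mm above the bench over the case's centre, axes along the case's, either way round. Lying on the bench: origin 8 mm up.
- staple_a (a point): Foot of a steel wire staple on the cover's top, at y 60 mm on the cover's middle line: 5 mm thick (x), 19 mm long (y), 18 mm high. It passes through the slot of the hasp at that end.
- staple_b (a point): Foot of a steel wire staple on the cover's top, at y -60 mm on the cover's middle line: 5 mm thick (x), 19 mm long (y), 18 mm high. It passes through the slot of the hasp at that end.
- cover_handle (a point): Middle of the cover's black bar handle, above the cover's centre, 35 mm above the plate's underside: a bar 90 mm long along the cover's x, 14 mm wide (y), 12 mm high (top 41 mm above the plate's underside), on a post at each end; grasp it across its width.
- tray: Flat black tray, fixed to the bench, 280 mm (its x) by 230 mm (its y), on which the repaired modules stand; its floor is 4 mm above the bench. Origin at the centre of its underside.
- module0: Repaired converter module (two to four alike are present): aluminium block 90 mm (its x) by 40 mm (its y) by 60 mm high, 0.25 to 0.45 kg; black handle on top, in the middle: 12 mm thick (x), 36 mm wide (y), from 60 to 92 mm up, to be grasped from above, fingers closing along the module's x. Origin at the centre of its underside, z up. Either way round fits a bay; fully down its origin is 5 mm up.
- module1: Repaired converter module (two to four alike are present): aluminium block 90 mm (its x) by 40 mm (its y) by 60 mm high, 0.25 to 0.45 kg; black handle on top, in the middle: 12 mm thick (x), 36 mm wide (y), from 60 to 92 mm up, to be grasped from above, fingers closing along the module's x. Origin at the centre of its underside, z up. Either way round fits a bay; fully down its origin is 5 mm up.
- module2: Repaired converter module (two to four alike are present): aluminium block 90 mm (its x) by 40 mm (its y) by 60 mm high, 0.25 to 0.45 kg; black handle on top, in the middle: 12 mm thick (x), 36 mm wide (y), from 60 to 92 mm up, to be grasped from above, fingers closing along the module's x. Origin at the centre of its underside, z up. Either way round fits a bay; fully down its origin is 5 mm up.
- module3: Repaired converter module (two to four alike are present): aluminium block 90 mm (its x) by 40 mm (its y) by 60 mm high, 0.25 to 0.45 kg; black handle on top, in the middle: 12 mm thick (x), 36 mm wide (y), from 60 to 92 mm up, to be grasped from above, fingers closing along the module's x. Origin at the centre of its underside, z up. Either way round fits a bay; fully down its origin is 5 mm up.
- spray: Bystander: contact-cleaner spray can, 52 mm across, 150 mm high, standing at the back of the bench; origin under its base.
- solder: Bystander: solder reel, 60 mm across, 46 mm high, standing at the back of the bench; origin under its base.
- meter: Bystander: black hand-held multimeter, 160 x 78 x 34 mm, lying in front of the robot's base; origin at the centre of its underside.
There are look-alikes about, which are no part of the job. Leave any orange or pink look-alike of the module3 alone. What is shaped like the cover but turquoise is not meant.

How it is judged:
By the outcome, as a careful person would: the job done as asked, in the order asked, and still so for the second after the job is handed in, with the robot touching nothing.
Of module0, module1, module2, module3 only 2 to 4 are there at a start; the rules pass over those that are not, and their reading is None.
At some moment in a run one of cover, module0, module1, module2, module3 may be knocked a few centimetres aside while the robot is not near it.
Once in a run the grip may slacken for a moment while it holds something.
It also fails if it takes over 210 s, if anything falls off the work surface, if the arm or the gripper's body presses on something with over 40 N, if the wrist force passes 120 N, or if a joint passes its speed limit or range.

## Working session

There is one attempt and no reset: what is moved stays moved. The work goes in short steps, Python scripts to look and compute and a tool call to move; the robot and the scene stay as the last step left them, time stands still between calls to the robot, and variables do not carry over. Pictures are saved under pics/ and viewed, and the job is handed in when it is done.

Besides the shell and the picture viewer there is one more tool, called after "Emit:" as name(argument=value, ...), one argument or row to a line, values as JSON. play_rows: Moves the arm, as the interface text tells. Its arguments: {"type":"object","properties":{"increments":{"type":"array"},"newtons":{"type":"number"}},"required":["increments"]}

```bash
mkdir -p pics; ls; python3 - <<'E'
from workcell import env
import cv2
print(env.state())
for n in("side","top"):
    im=env.grab_frame(n); cv2.imwrite(f"pics/{n}0.png",im[:,:,::-1])
    print(n,env.calibration(n))
E
```

```text
pics
{'time_s': 0.0, 'qpos': array([ 6.37697027e+01,  1.83521154e+01,  8.97074697e+01, -8.90150217e-04,
        7.20442648e+01, -1.14644166e+00]), 'qvel': array([ 0.05207151, -0.01774215, -0.06281324,  0.10582959,  0.01799142,
        0.00881445]), 'effort': array([ 1.79686094e-04, -4.12470388e+01, -2.31968540e+01,  7.26274727e-02,
        4.59548912e-02, -1.43536422e-04]), 'ee_pos': array([243.55879921, 520.32534074, 227.10830742]), 'ee_rot': array([-1.79896154e+02, -1.23168373e-03,  1.54916418e+02]), 'force': array([-0.09088451, -0.41360949,  0.2882235 ]), 'torque': array([-0.03612983, -0.03091102, -0.00296551]), 'gripper_width': 91.47746643432583}
side {'fx': 405.88913384926633, 'fy': 405.88913384926633, 'cx': 279.4378796382226, 'cy': 215.96989665991978, 'R': array([[ 0.89040733, -0.45465612, -0.02150833],
       [-0.33303708, -0.61855954, -0.71166734],
       [ 0.31025972,  0.64083688, -0.70218729]]), 't': array([-530.89964471,  234.44052339, 1062.06317751])}
top {'fx': 534.4763082180867, 'fy': 534.4763082180867, 'cx': 273.80256543255405, 'cy': 201.63289447422054, 'R': array([[ 7.99416846e-05, -9.99783277e-01, -2.08180867e-02],
       [-9.84163205e-01,  3.61165365e-03, -1.77227938e-01],
       [ 1.77264716e-01,  2.05025629e-02, -9.83949625e-01]]), 't': array([ -36.98039459,  580.52894825, 1541.00613967])}
```

View pics/side0.png

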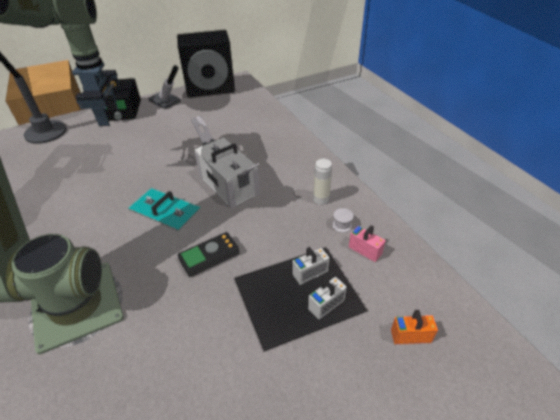

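View pics/top0.png

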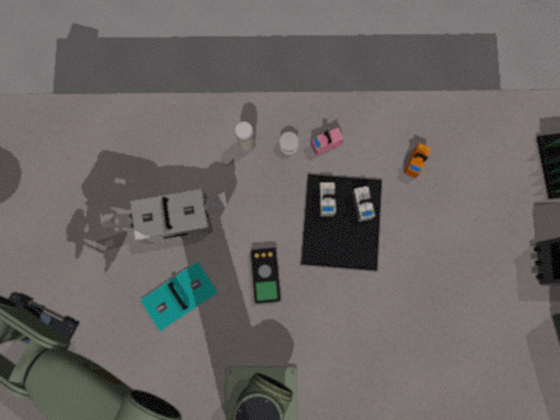

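View crops.

Candidates: the cover is the grey plate on the case at top (168,214), and the turquoise look-alike is at (178,295). The modules are the grey ones at top (328,199) and (364,204), with look-alikes in pink (327,140) and orange (417,160). I choose the grey ones and will check them in close crops.

```bash
cat > h.py <<'E'
import numpy as np,cv2
from workcell import env
C={n:env.calibration(n) for n in("side","top")}
def proj(n,X):
    c=C[n];X=np.atleast_2d(np.array(X,float));p=X@np.array(c["R"]).T+c["t"]
    return np.c_[c["fx"]*p[:,0]/p[:,2]+c["cx"],c["fy"]*p[:,1]/p[:,2]+c["cy"]]
def back(n,uv,z):
    c=C[n];R=np.array(c["R"]);o=-R.T@c["t"]
    uv=np.atleast_2d(np.array(uv,float))
    d=np.c_[(uv[:,0]-c["cx"])/c["fx"],(uv[:,1]-c["cy"])/c["fy"],np.ones(len(uv))]@R
    return o+d*((z-o[2])/d[:,2])[:,None]
def crop(im,x0,y0,x1,y1,s,fn,lines=None):
    cr=cv2.resize(im[y0:y1,x0:x1,::-1],None,fx=s,fy=s,interpolation=cv2.INTER_CUBIC)
    cv2.imwrite(fn,cr)
def corners(x,y,yaw,L,W,z):
    a=np.radians(yaw);r=np.array([[np.cos(a),-np.sin(a)],[np.sin(a),np.cos(a)]])
    q=np.array([[-L,-W],[L,-W],[L,W],[-L,W]])/2@r.T+[x,y]
    return np.c_[q,np.full(4,z)]
E
python3 - <<'E'
from h import *
t=cv2.imread("pics/top0.png")[:,:,::-1];s=cv2.imread("pics/side0.png")[:,:,::-1]
crop(t,75,170,235,270,5,"pics/t_case.png")
crop(t,290,120,430,225,5,"pics/t_mod.png")
crop(s,170,100,280,210,5,"pics/s_case.png")
E
```

```text
(no output)
```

View pics/t_case.png

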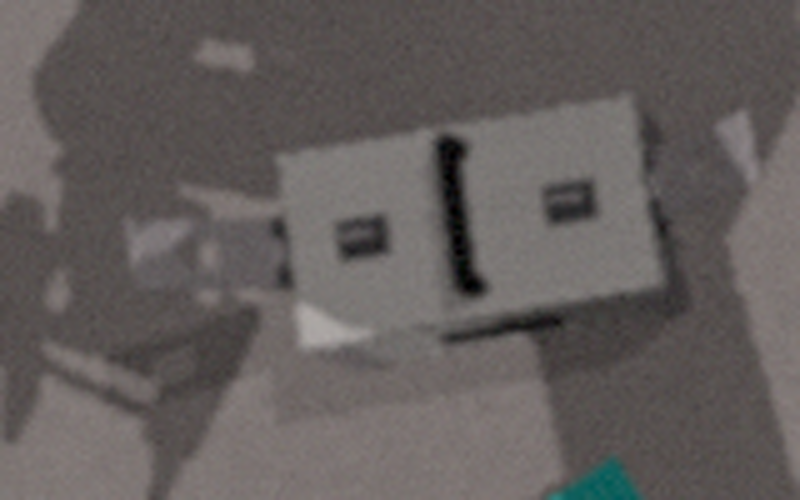

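View pics/t_mod.png

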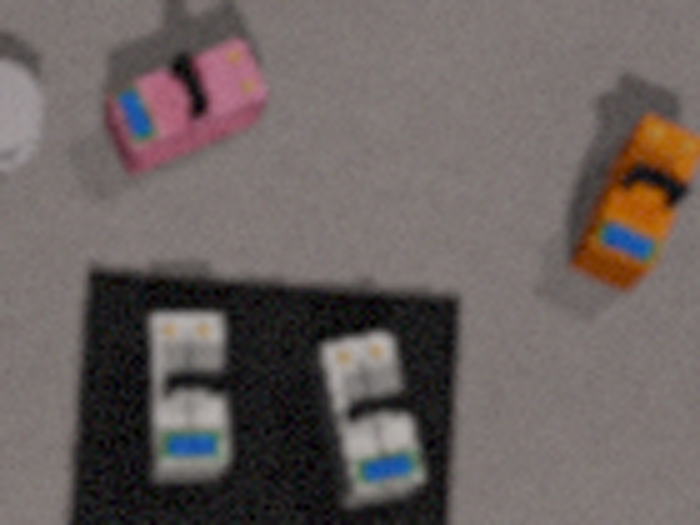

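View pics/s_case.png

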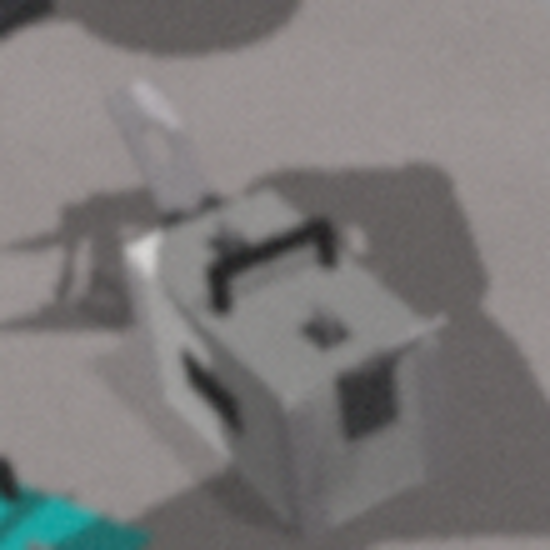

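```bash
python3 - <<'E'
from h import *
np.set_printoptions(precision=1,suppress=True)
p=np.array([(280,157),(632,95),(665,285),(298,348)])/5+[75,170]
q=back("top",p,117);print(q,q.mean(0))
for i in range(4): print(np.linalg.norm(q[i]-q[i-1]),np.degrees(np.arctan2(*(q[i]-q[i-1])[1::-1])))
h=np.array([(450,145),(470,288)])/5+[75,170]
print("handle ends",back("top",h,153))
s=np.array([(365,222),(568,185)])/5+[75,170];print("staple top",back("top",s,135))
for n,uv,z in[("spray",(244,131),150),("solder",(289,143),46),("meter",(265,275),34),("free",(450,250),0),("free2",(345,315),0),("free3",(257,195),0),("trayTL",(308,175),4),("trayBR",(378,270),4)]: print(n,back("top",uv,z))
# module silhouettes
im=cv2.imread("pics/top0.png");
for n,z,c in[("A",64,[(150,312),(225,312),(230,462),(156,462)]),("B",64,[(322,343),(394,333),(420,483),(347,493)])]:
    q=back("top",np.array(c)/5+[290,120],z);print(n,q.mean(0),[np.linalg.norm(q[i]-q[i-1]) for i in range(4)],[np.degrees(np.arctan2(*(q[i]-q[i-1])[1::-1])) for i in range(4)])
for n,c in[("A",(196,381)),("B",(378,409))]: print("handle",n,back("top",np.array(c)/5+[290,120],96))
E
```

```text
[[570.8 370.7 117. ]
 [606.3 168.9 117. ]
 [496.2 147.4 117. ]
 [460.8 355.2 117. ]] [533.5 260.6 117. ]
111.16451800600046 8.022286224854527
204.98874102316503 -80.03045601845807
112.20804222647243 -168.97995256059656
210.8260599829299 99.67362564735534
handle ends [[570.8 264.7 153. ]
 [490.1 250.6 153. ]]
staple top [[530.1 315.4 135. ]
 [550.9 201.  135. ]]
spray [[768.6  45.3 150. ]]
solder [[762.9 -84.2  46. ]]
meter [[364.5 -11.8  34. ]]
free [[ 440. -567.    0.]]
free2 [[ 248.4 -247.5    0. ]]
free3 [[610.7  14.9   0. ]]
trayTL [[ 672.3 -142.8    4. ]]
trayBR [[ 380.3 -348.5    4. ]]
A [ 590.5 -198.5   64. ] [np.float64(90.22388971599464), np.float64(44.44427150065631), np.float64(90.1480300516201), np.float64(43.407844811412474)] [np.float64(1.3649994184291334), np.float64(-90.25486426007961), np.float64(-179.29255464615034), np.float64(89.81445701780514)]
B [ 574.6 -304.3   64. ] [np.float64(90.55759669526601), np.float64(43.0520586067392), np.float64(90.64811075242618), np.float64(43.19032957998528)] [np.float64(7.754326056766749), np.float64(-82.1743802502179), np.float64(-172.15826610131958), np.float64(97.70545654070763)]
handle A [[ 587.8 -199.3   96. ]]
handle B [[ 571.  -303.8   96. ]]
```

```bash
cat >> h.py <<'E'
def pts(x,y,yaw,P):
    a=np.radians(yaw);P=np.atleast_2d(np.array(P,float))
    return np.c_[x+P[:,0]*np.cos(a)-P[:,1]*np.sin(a),y+P[:,0]*np.sin(a)+P[:,1]*np.cos(a),P[:,2]]
def box(L,W,z0,z1,cx=0,cy=0):
    c=[(cx+i*L/2,cy+j*W/2) for i,j in((-1,-1),(1,-1),(1,1),(-1,1))]
    b=[(*q,z0) for q in c];t=[(*q,z1) for q in c]
    return [(b[i],b[(i+1)%4]) for i in range(4)]+[(t[i],t[(i+1)%4]) for i in range(4)]+[(b[i],t[i]) for i in range(4)]
def overlay(im,n,objs,win,s,fn):
    x0,y0,x1,y1=win
    o=cv2.resize(im[y0:y1,x0:x1,::-1],None,fx=s,fy=s,interpolation=cv2.INTER_CUBIC)
    for (x,y,yaw,segs,col) in objs:
        for a,b in segs:
            p=((proj(n,pts(x,y,yaw,[a,b]))+0.5-[x0,y0])*s-0.5).round().astype(int)
            cv2.line(o,tuple(map(int,p[0])),tuple(map(int,p[1])),col,1,cv2.LINE_AA)
    cv2.imwrite(fn,o)
COVER=lambda z:box(112,206,z,z+5)+box(90,14,z+29,z+41)+box(5,19,z+5,z+23,0,60)+box(5,19,z+5,z+23,0,-60)
CASE=box(112,206,0,112)
MOD=lambda z:box(90,40,z,z+60)+box(12,36,z+60,z+92)
E
python3 - <<'E'
from h import *
t=cv2.imread("pics/top0.png")[:,:,::-1];s=cv2.imread("pics/side0.png")[:,:,::-1]
o=[(533.5,260,9.9,COVER(112)+CASE,(0,0,255))]
overlay(t,"top",o,(115,175,225,250),7,"pics/ov1.png")
overlay(s,"side",o,(180,120,270,210),7,"pics/ov2.png")
m=[(590,-198.5,0.2,MOD(4),(0,0,255)),(574,-304.3,7.8,MOD(4),(0,0,255))]
overlay(t,"top",m,(310,165,385,230),8,"pics/ov3.png")
overlay(s,"side",m,(280,235,360,325),6,"pics/ov4.png")
E
```

```text
(no output)
```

View pics/ov1.png

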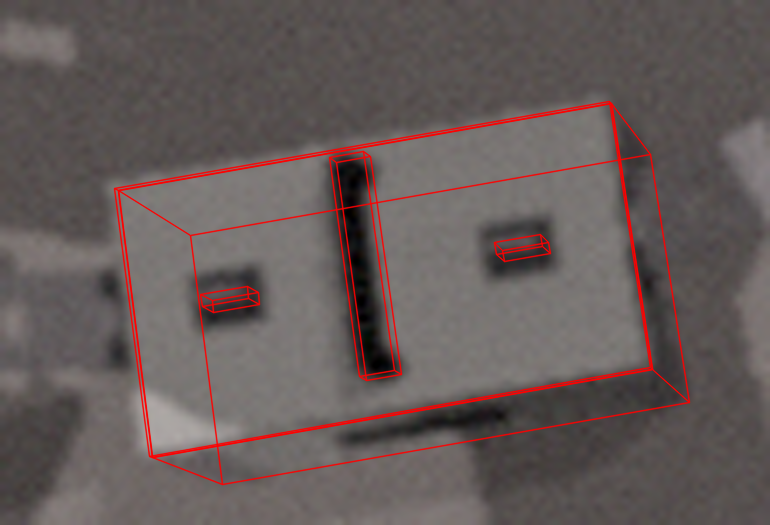

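View pics/ov2.png

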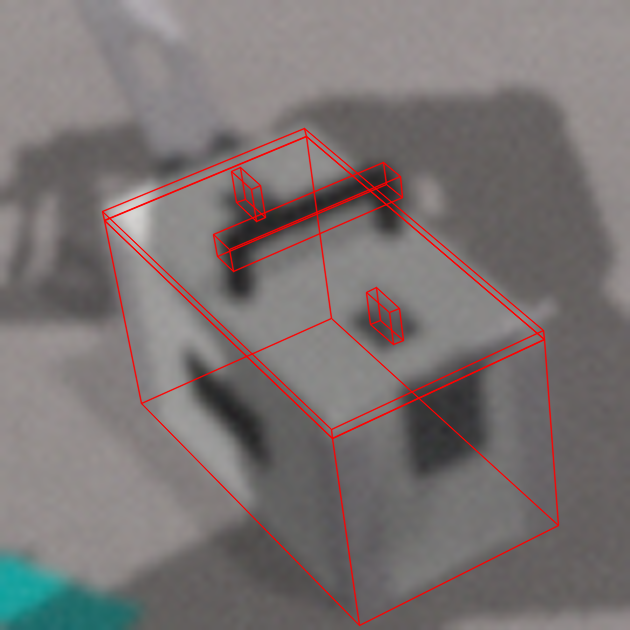

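View pics/ov3.png

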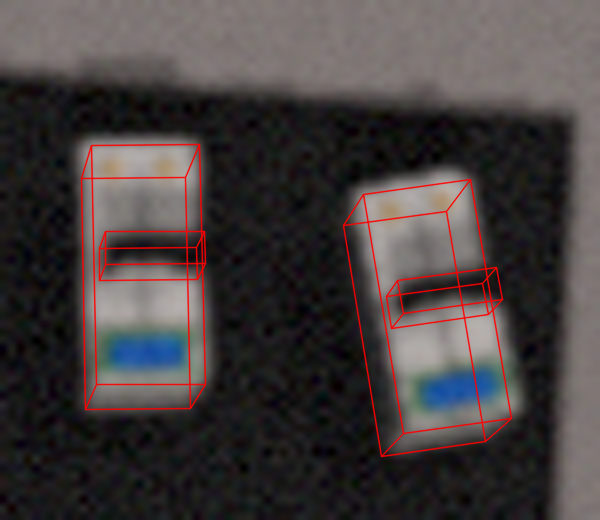

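View pics/ov4.png

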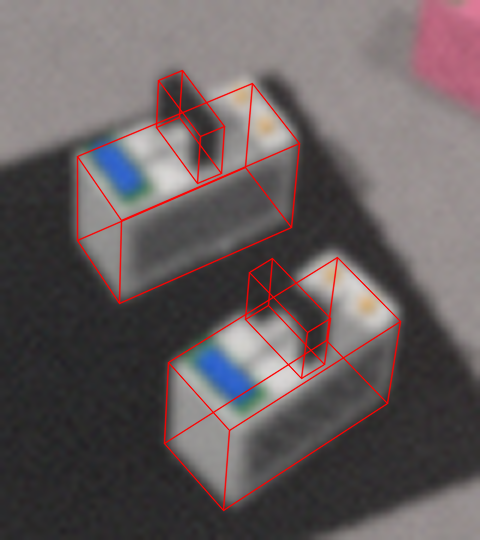

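Emit:
play_rows(
  increments=[
    [0,0,25,0,0.5],
    [0,0,25,0,0.5],
    [29,-26,0,3.5,0.5],
    [29,-26,0,3.5,0.5],
    [29,-26,0,3.5,0.5],
    [29,-26,0,3.5,0.5],
    [29,-26,0,3.5,0.5],
    [29,-26,0,3.5,0.5],
    [29,-26,0,3.5,0.5],
    [29,-26,0,3.5,0.5],
    [29,-26,0,3.5,0.5],
    [29,-26,0,3.5,0.5],
    [0,0,0,0,0.5],
    [0,0,0,0,0.5],
  ],
  newtons=40,
)

```text
time_s: 1.85
ee_pos: [533.2, 261.0, 277.5]
ee_rot: [180.0, -0.1, -170.1]
force: [-0.5, 0.2, -1.3]
gripper_width: 45.5
```

Emit:
play_rows(
  increments=[
    [0,0,-30,0,0.5],
    [0,0,-30,0,0.5],
    [0,0,-30,0,0.5],
    [0,0,0,0,0.5],
  ],
)

```text
time_s: 2.35
ee_pos: [531.4, 261.1, 185.9]
ee_rot: [-179.9, -0.3, -170.0]
force: [0.5, 0.2, 1.0]
gripper_width: 45.6
```

```bash
python3 - <<'E'
from h import *
crop(env.grab_frame("side"),170,90,290,210,6,"pics/a1.png")
E
```

```text
(no output)
```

View pics/a1.png

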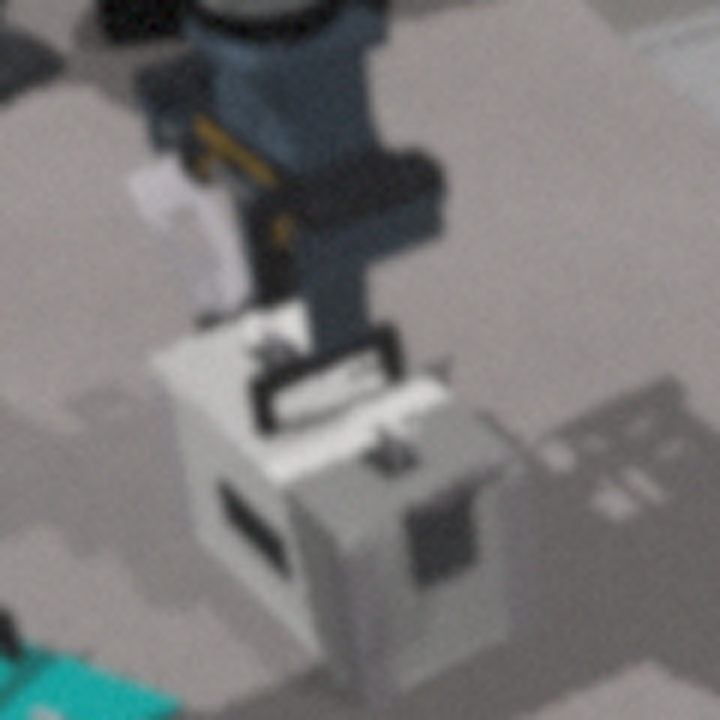

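Emit:
play_rows(
  increments=[
    [0,0,-15,0,0.5],
    [0,0,-15,0,0.5],
    [0,0,-14,0,0.5],
    [0,0,0,0,0.5],
    [0,0,0,0,0.5],
  ],
)

```text
time_s: 3.02
ee_pos: [534.1, 260.8, 144.1]
ee_rot: [180.0, 0.0, -170.1]
force: [0.2, -0.3, 0.7]
gripper_width: 45.7
```

```bash
python3 - <<'E'
from h import *
crop(env.grab_frame("side"),170,90,290,210,6,"pics/a2.png")
E
```

```text
(no output)
```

View pics/a2.png

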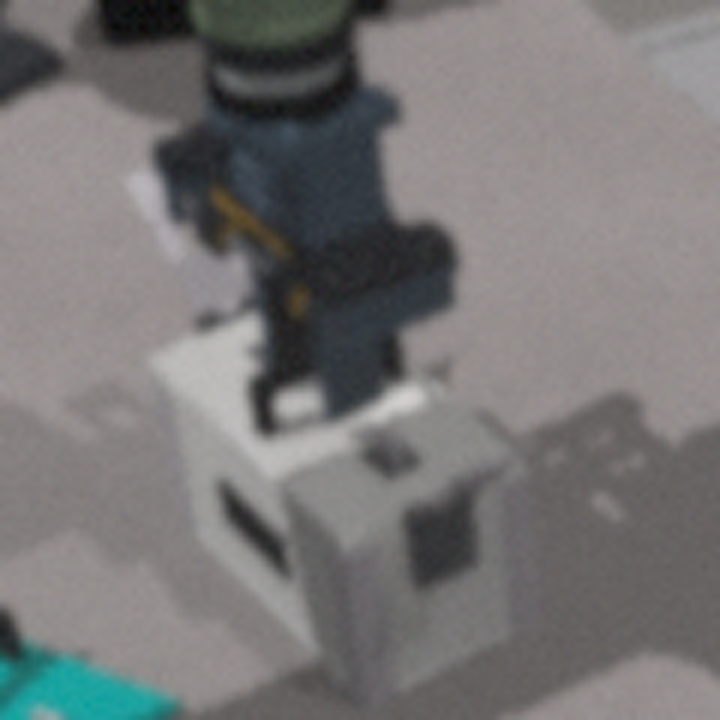

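Fingers straddle the bar, seen at (330,390) in the crop. Closing.

Emit:
play_rows(
  increments=[
    [0,0,-2,0,0.7],
    [0,0,0,0,0.8],
    [0,0,0,0,1],
    [0,0,0,0,1],
    [0,0,0,0,1],
    [0,0,0,0,1],
  ],
  newtons=50,
)

```text
time_s: 3.82
ee_pos: [533.8, 261.2, 142.1]
ee_rot: [180.0, 0.0, -170.1]
force: [-0.7, 3.3, 0.1]
gripper_width: 13.7
```

Emit:
play_rows(
  increments=[
    [0,0,4,0,1],
    [0,0,8,0,1],
    [0,0,15,0,1],
    [0,0,25,0,1],
    [0,0,35,0,1],
    [0,0,40,0,1],
    [0,0,0,0,1],
    [0,0,0,0,1],
  ],
)

```text
time_s: 4.82
ee_pos: [533.1, 260.4, 268.1]
ee_rot: [-180.0, -0.1, -170.1]
force: [0.2, 0.5, -3.6]
gripper_width: 13.6
```

```bash
python3 - <<'E'
from h import *
s=env.state();print(s["ee_pos"],s["gripper_width"])
cv2.imwrite("pics/a3.png",env.grab_frame("side")[:,:,::-1])
im=env.grab_frame("top");cv2.imwrite("pics/top3.png",im[:,:,::-1])
E
```

```text
[533.13036104 260.42720047 268.11577404] 13.582468970403527
```

View pics/a3.png

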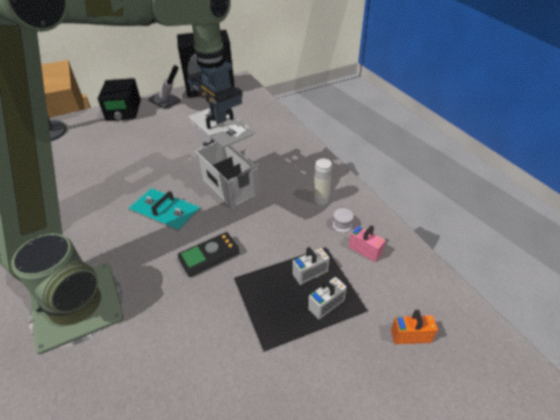

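View pics/top3.png

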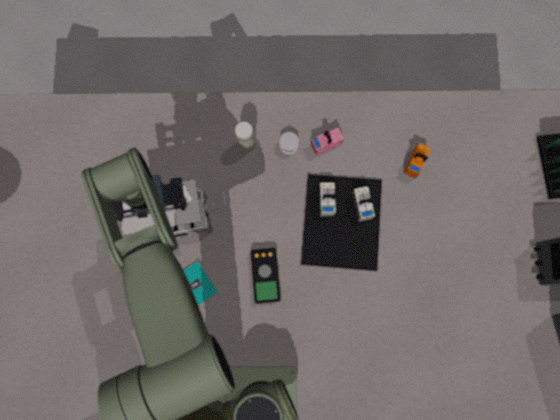

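```bash
python3 - <<'E'
from h import *
im=cv2.imread("pics/top3.png")[:,:,::-1];s=cv2.imread("pics/a3.png")[:,:,::-1]
o=[(370,530,9.9,COVER(8),(0,0,255))]
overlay(im,"top",o,(0,150,280,360),2.8,"pics/b1.png")
overlay(s,"side",o,(0,80,280,290),2.8,"pics/b2.png")
E
```

```text
(no output)
```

View pics/b1.png

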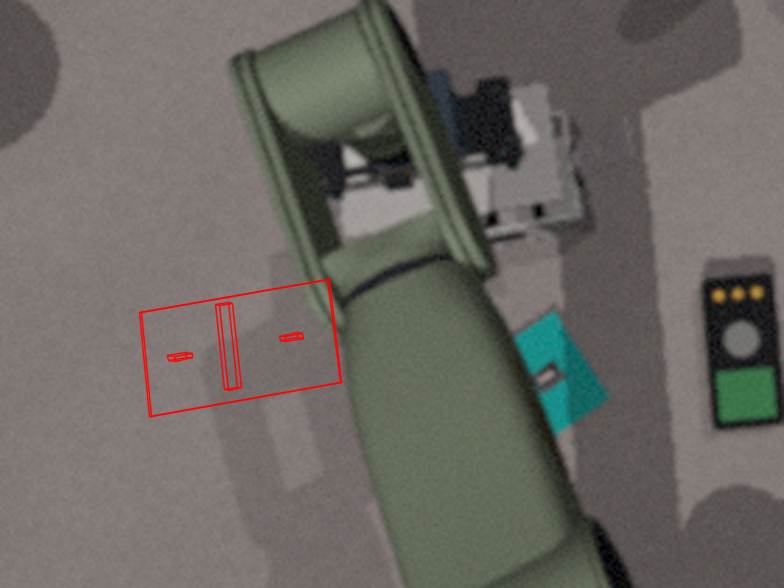

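View pics/b2.png

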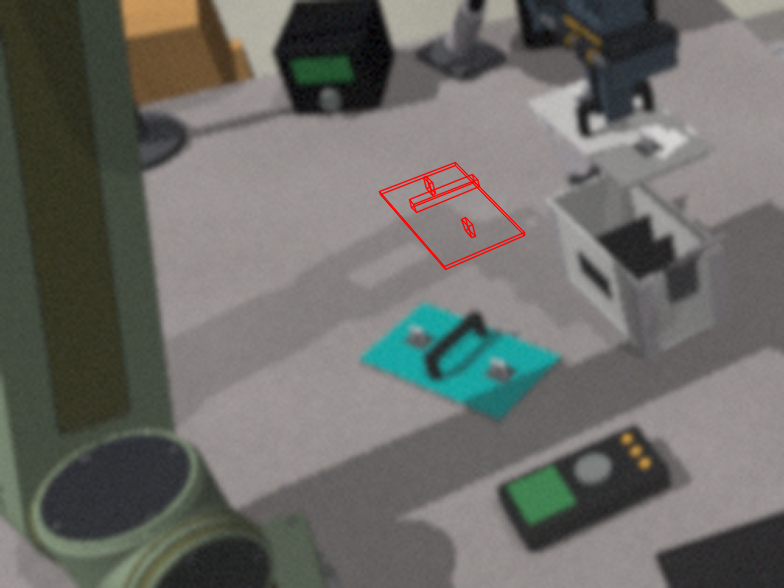

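Emit:
play_rows(
  increments=[
    [-8,13,0,0,1],
    [-16,27,0,0,1],
    [-16,27,0,0,1],
    [-16,27,0,0,1],
    [-16,27,0,0,1],
    [-16,27,0,0,1],
    [-16,27,0,0,1],
    [-16,27,0,0,1],
    [-16,27,0,0,1],
    [-16,27,0,0,1],
    [-8,13,0,0,1],
    [0,0,-20,0,1],
    [0,0,-40,0,1],
    [0,0,-40,0,1],
    [0,0,-40,0,1],
    [0,0,-40,0,1],
    [0,0,-25,0,1],
    [0,0,-15,0,1],
    [0,0,0,0,1],
  ],
)

```text
time_s: 7.3
ee_pos: [373.4, 529.3, 48.0]
ee_rot: [-179.9, -0.1, -170.1]
force: [-0.4, 0.8, -2.7]
gripper_width: 13.8
```

```bash
python3 - <<'E'
from h import *
s=env.state();print(s["ee_pos"],s["gripper_width"],s["force"])
crop(env.grab_frame("side"),80,80,280,220,4,"pics/a4.png")
E
```

```text
[373.42486415 529.25293343  48.02381775] 13.785601458750307 [-0.44399824  0.77924413 -2.74940095]
```

View pics/a4.png

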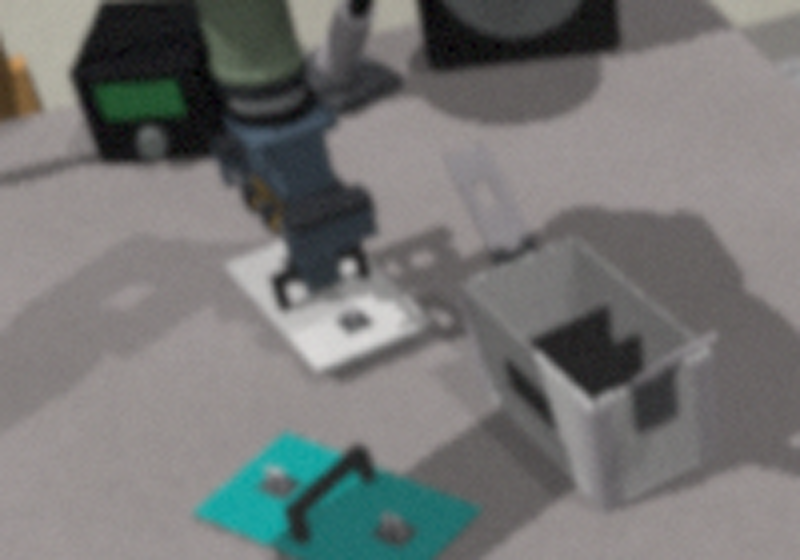

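Cover hangs level just above the bench. Lowering it gently.

Emit:
play_rows(
  increments=[
    [0,0,-5,0,1],
    [0,0,-3,0,1],
    [0,0,-2,0,1],
    [0,0,0,0,1],
    [0,0,0,0,1],
  ],
)

```text
time_s: 7.98
ee_pos: [373.8, 529.9, 39.1]
ee_rot: [180.0, 0.0, -170.1]
force: [-0.0, 0.0, -3.8]
gripper_width: 13.8
```

Emit:
play_rows(
  increments=[
    [0,0,-1,0,1],
    [0,0,-1,0,1],
    [0,0,0,0,1],
    [0,0,0,0,1],
  ],
)

```text
time_s: 8.48
ee_pos: [373.9, 530.0, 38.2]
ee_rot: [180.0, 0.0, -170.1]
force: [-0.6, -1.8, 6.6]
gripper_width: 13.9
```

Emit:
play_rows(
  increments=[
    [0,0,0,0,0.7],
    [0,0,0,0,0.5],
    [0,0,0,0,0.5],
    [0,0,15,0,0.5],
    [0,0,30,0,0.5],
    [0,0,50,0,0.5],
    [0,0,60,0,0.5],
    [0,0,60,0,0.5],
    [0,0,30,0,0.5],
    [0,0,0,0,0.5],
  ],
)

```text
time_s: 9.72
ee_pos: [374.4, 530.7, 286.2]
ee_rot: [179.7, 0.3, -170.1]
force: [-0.3, -0.1, -0.6]
gripper_width: 45.7
```

```bash
python3 - <<'E'
from h import *
s=env.state();print(s["ee_pos"],s["gripper_width"],s["force"],s["qpos"])
i=env.grab_frame("side");t=env.grab_frame("top")
o=[(373.9,529.6,9.9,COVER(8),(0,0,255)),(533.5,260.5,9.9,CASE+box(104,198,70,70),(0,0,255))]
overlay(i,"side",o,(120,90,280,210),5,"pics/a5.png")
overlay(t,"top",o,(30,170,230,310),4,"pics/a6.png")
E
```

```text
[374.44230169 530.70308512 286.19382708] 45.70533517246582 [-0.26090005 -0.07823641 -0.62057379] [ 5.37781468e+01  2.34963069e+01  7.34135678e+01  4.28572038e-03
  8.26420322e+01 -4.61381747e+01]
```

View pics/a5.png

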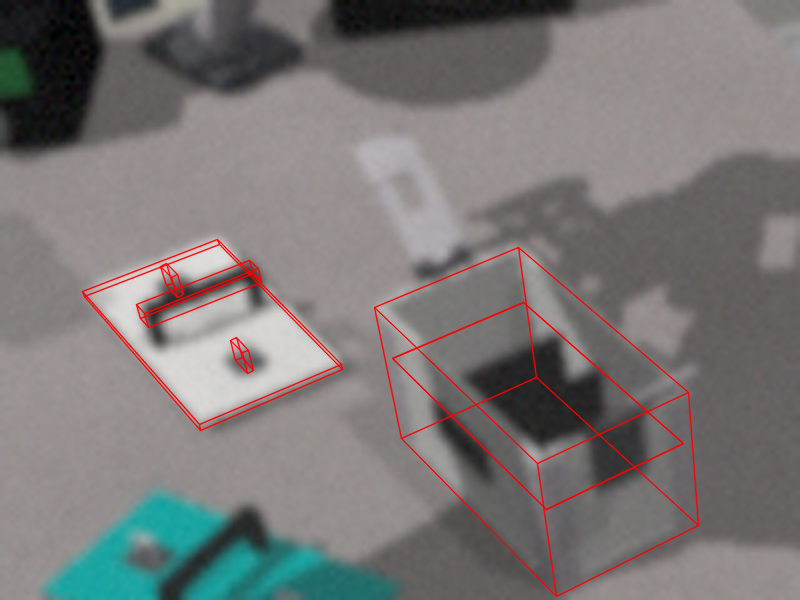

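View pics/a6.png

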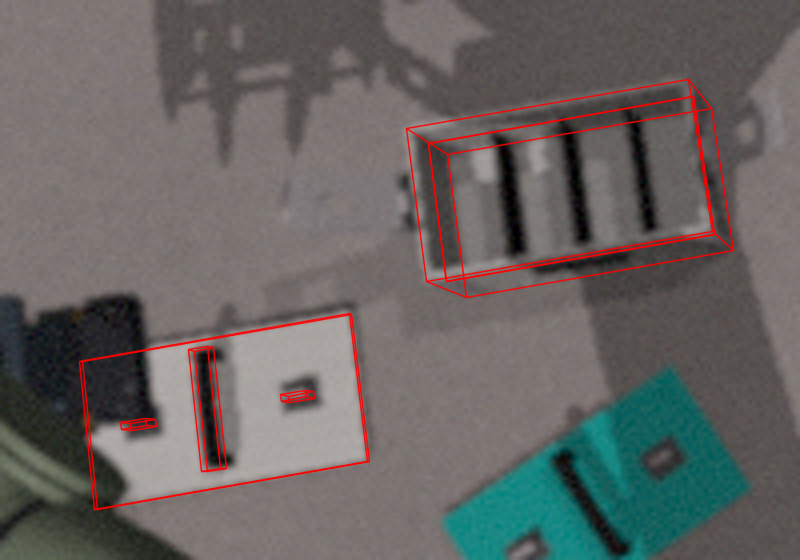

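Emit:
play_rows(
  increments=[
    [11,-36.5,0,-5,0.5],
    [11,-36.5,0,-5,0.5],
    [11,-36.5,0,-5,0.5],
    [11,-36.5,0,-5,0.5],
    [11,-36.5,0,-5,0.5],
    [11,-36.5,0,-5,0.5],
    [11,-36.5,0,-5,0.5],
    [11,-36.5,0,-5,0.5],
    [11,-36.5,0,-5,0.5],
    [11,-36.5,0,-5,0.5],
    [11,-36.5,0,-5,0.5],
    [11,-36.5,0,-5,0.5],
    [11,-36.5,0,-5,0.5],
    [11,-36.5,0,-5,0.5],
    [11,-36.5,0,-5,0.5],
    [11,-36.5,0,-5,0.5],
    [10,-36.5,0,-5,0.5],
    [10,-36.5,0,-5,0.5],
    [10,-36.5,0,-5,0.5],
    [10,-36.5,0,-5,0.5],
  ],
)

```text
time_s: 12.32
ee_pos: [589.1, -201.1, 279.5]
ee_rot: [-179.8, -0.1, 89.7]
force: [1.0, -1.0, 0.4]
gripper_width: 45.8
```

```bash
python3 - <<'E'
from h import *
s=env.state();print(s["ee_pos"],s["ee_rot"],s["force"])
i=env.grab_frame("side");t=env.grab_frame("top")
m=[(591,-199.5,0.2,MOD(4),(0,0,255)),(575,-306,7.8,MOD(4),(0,0,255))]
overlay(t,"top",m,(230,125,390,245),5,"pics/c1.png")
overlay(i,"side",m,(250,205,370,325),5,"pics/c2.png")
E
```

```text
[ 589.12610527 -201.11978194  279.48849112] [-1.79761522e+02 -9.27391235e-02  8.97466013e+01] [ 1.04448207 -1.01340431  0.37522977]
```

View pics/c1.png

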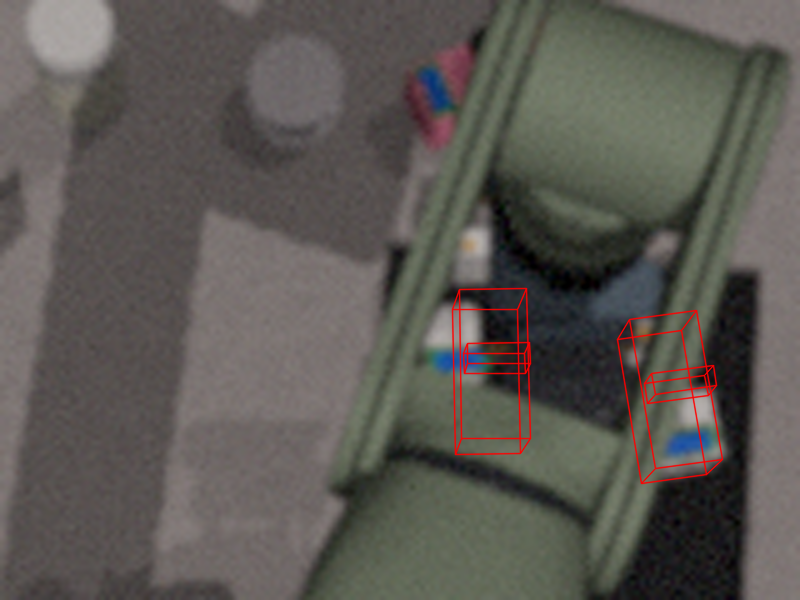

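View pics/c2.png

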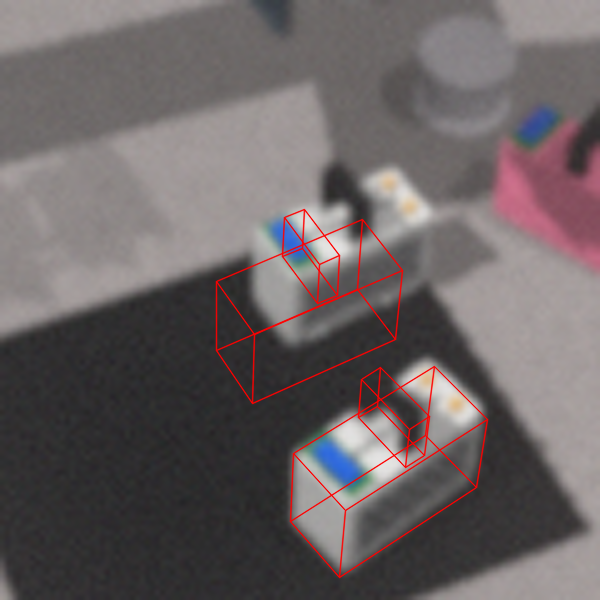

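```bash
python3 - <<'E'
from h import *
from scipy.optimize import least_squares
i=env.grab_frame("side")
uv=(np.array([(253,250),(290,344),(436,215),(388,167)])+.5)/5-.5+[250,205]
# model corners: near-left top=(-45,20?) determine by projection
P=[(-45,20,64),(-45,-20,4),(45,-20,64),(45,20,64)]
f=lambda v:(proj("side",pts(*v,P))-uv).ravel()
r=least_squares(f,(640,-175,0));print(r.x,r.fun)
overlay(i,"side",[(*r.x,MOD(4),(0,0,255))],(270,220,350,290),8,"pics/c3.png")
E
```

```text
[ 624.47551628 -178.46010273    5.48773721] [ 0.13294623 -2.49804089  0.73611976  2.28037563 -0.74336709 -0.14472384
 -0.125402    0.35077722]
```

View pics/c3.png

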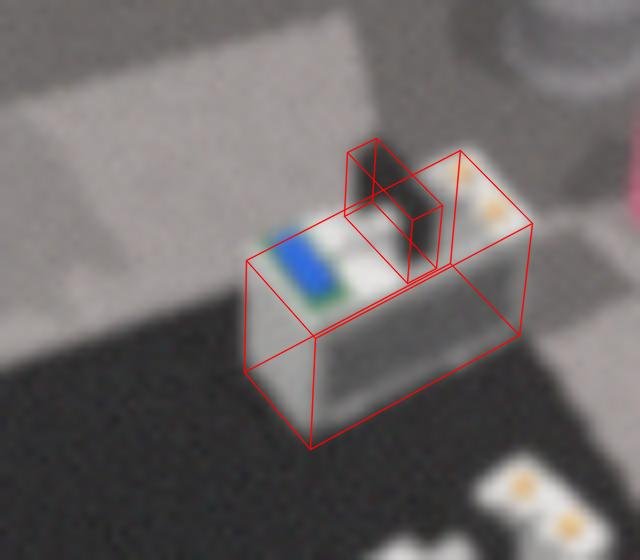

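```bash
python3 - <<'E'
from h import *
from scipy.optimize import least_squares
i=env.grab_frame("side");t=env.grab_frame("top")
uv=(np.array([(243,240),(306,438),(535,218),(467,146),(523,326)])+.5)/8-.5+[270,220]
P=[(-45,20,64),(-45,-20,4),(45,-20,64),(45,20,64),(45,-20,4)]
f=lambda v:(proj("side",pts(*v,P))-uv).ravel()
r=least_squares(f,(640,-175,0));print(r.x,r.fun.round(2))
o=[(*r.x,MOD(4),(0,0,255))]
overlay(i,"side",o,(270,220,350,290),8,"pics/c3.png")
overlay(t,"top",o,(300,150,360,220),8,"pics/c4.png")
E
```

```text
[ 627.28186393 -174.4275083     2.58713283] [ 0.43  0.46 -0.09 -0.48 -0.11 -0.03  0.01 -0.39 -0.25  0.48]
```

View pics/c3.png

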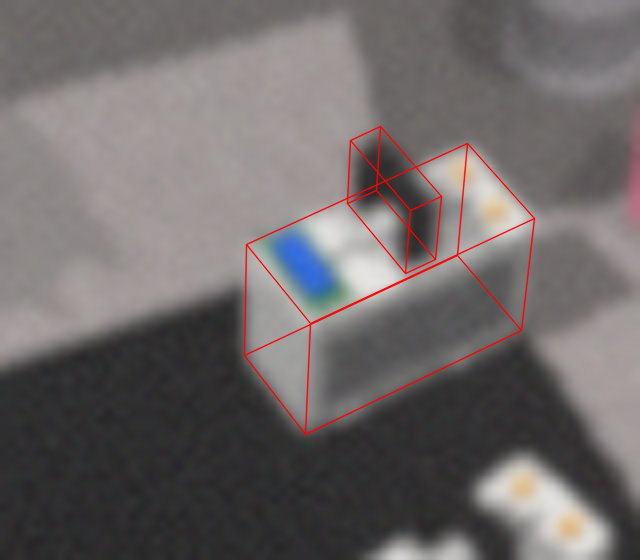

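View pics/c4.png

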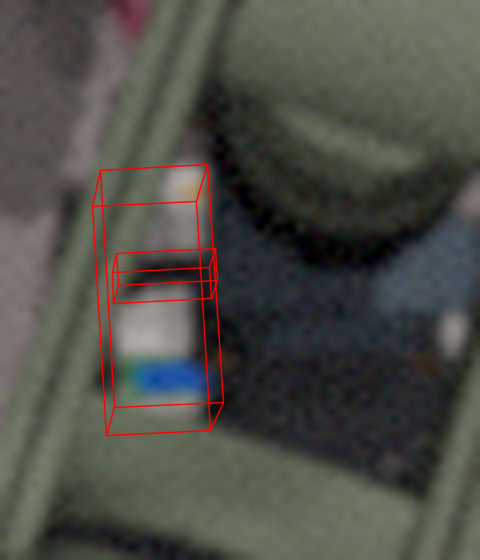

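Emit:
play_rows(
  increments=[
    [19,13.5,0,0.8,0.5],
    [19,13.5,0,0.7,0.5],
    [0,0,-30,0,0.5],
    [0,0,-40,0,0.5],
    [0,0,-40,0,0.5],
    [0,0,-30,0,0.5],
    [0,0,-15,0,0.5],
    [0,0,0,0,0.5],
  ],
)

```text
time_s: 13.58
ee_pos: [628.0, -172.0, 126.3]
ee_rot: [-179.9, -0.0, 91.5]
force: [0.6, 0.1, 0.6]
gripper_width: 45.5
```

```bash
python3 - <<'E'
from h import *
s=env.state();print(s["ee_pos"],s["ee_rot"],s["force"])
i=env.grab_frame("side")
crop(i,260,180,360,290,6,"pics/c5.png")
E
```

```text
[ 627.9650194  -172.03789825  126.26716728] [-1.79929293e+02 -4.11508856e-02  9.14962914e+01] [0.55502728 0.08897093 0.55732295]
```

View pics/c5.png

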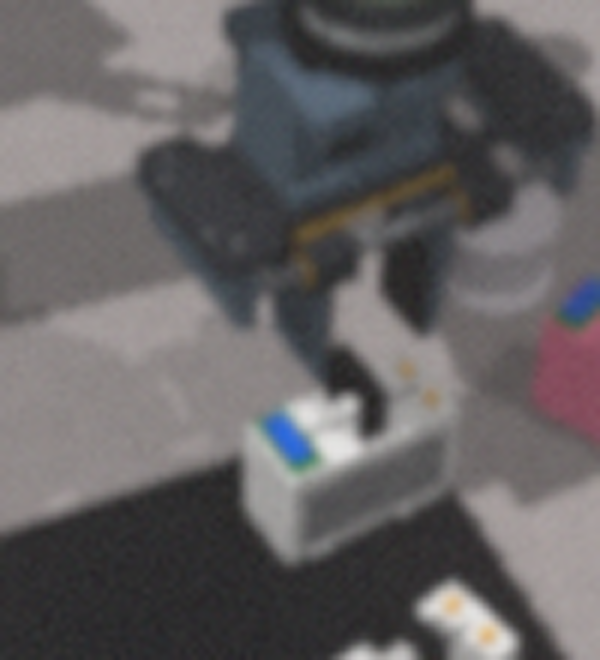

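Emit:
play_rows(
  increments=[
    [0,-2,-15,0,0.5],
    [0,0,-15,0,0.5],
    [0,0,-10,0,0.5],
    [0,0,-3,0,0.5],
    [0,0,0,0,0.5],
    [0,0,0,0,0.75],
    [0,0,0,0,1],
    [0,0,0,0,1],
    [0,0,0,0,1],
    [0,0,0,0,1],
  ],
)

```text
time_s: 14.88
ee_pos: [627.5, -175.2, 84.1]
ee_rot: [-180.0, -0.0, 91.4]
force: [-1.8, -0.4, 0.8]
gripper_width: 11.4
```

Emit:
play_rows(
  increments=[
    [0,0,10,0,1],
    [0,0,25,0,1],
    [0,0,40,0,1],
    [0,0,45,0,1],
    [0,0,45,0,1],
    [0,0,40,0,1],
    [0,0,15,0,1],
    [0,0,0,0,1],
  ],
)

```text
time_s: 15.88
ee_pos: [627.8, -175.2, 304.0]
ee_rot: [180.0, 0.0, 91.4]
force: [-0.2, 0.3, -5.2]
gripper_width: 11.5
```

Emit:
play_rows(
  increments=[
    [-4,20,0,0.5,1],
    [-7,33,0,0.5,1],
    [-7,33,0,0.5,1],
    [-7,33,0,0.5,1],
    [-7,33,0,0.5,1],
    [-7,33,0,0.5,1],
    [-7,33,0,0.5,1],
    [-7,33,0,0.5,1],
    [-7,33,0,0.5,1],
    [-7,33,0,0.5,1],
    [-7,33,0,0.5,1],
    [-7,33,0,0.5,1],
    [-7,33,0,0.5,1],
    [-7,33,0,0.5,1],
    [-3,10,0,1.5,1],
    [0,0,0,0,1],
    [0,0,0,0,1],
  ],
)

```text
time_s: 18.0
ee_pos: [529.6, 282.9, 303.5]
ee_rot: [-180.0, 0.1, 99.9]
force: [0.4, -0.4, -4.0]
gripper_width: 11.7
```

```bash
python3 - <<'E'
from h import *
s=env.state();print(s["ee_pos"],s["ee_rot"],s["force"],s["gripper_width"])
i=env.grab_frame("side");t=env.grab_frame("top")
a,b=s["ee_pos"][:2];z=s["ee_pos"][2]-80
PART=[q for y in(-50,0,50) for q in box(104,4,5,70,0,y)]
o=[(a,b,s["ee_rot"][2]-90,MOD(z),(0,255,0)),(533.5,260.5,9.9,CASE+box(104,198,112,112)+PART,(0,0,255))]
overlay(i,"side",o,(160,60,280,210),5,"pics/d1.png")
overlay(t,"top",o,(100,160,240,270),5.5,"pics/d2.png")
E
```

```text
[529.64598353 282.86526418 303.51388561] [-1.79952757e+02  5.84244145e-02  9.98745348e+01] [ 0.38287112 -0.37758608 -4.03758858] 11.691533696666374
```

View pics/d1.png

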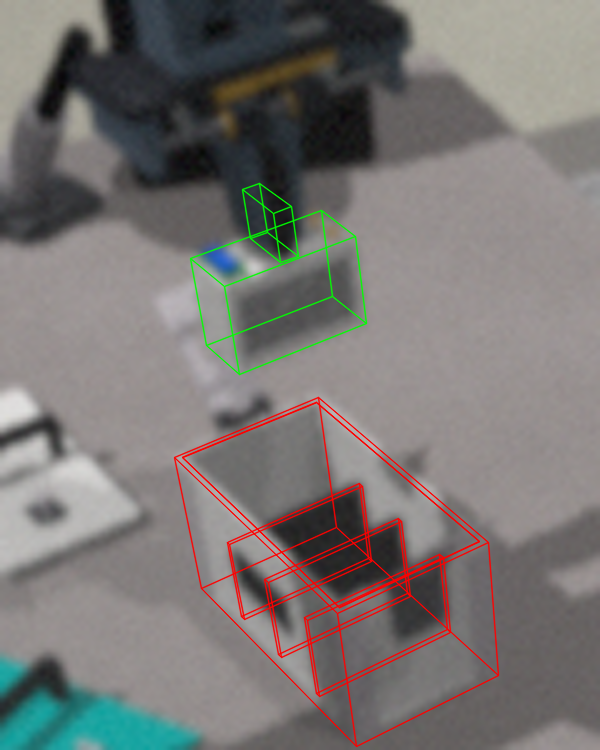

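View pics/d2.png

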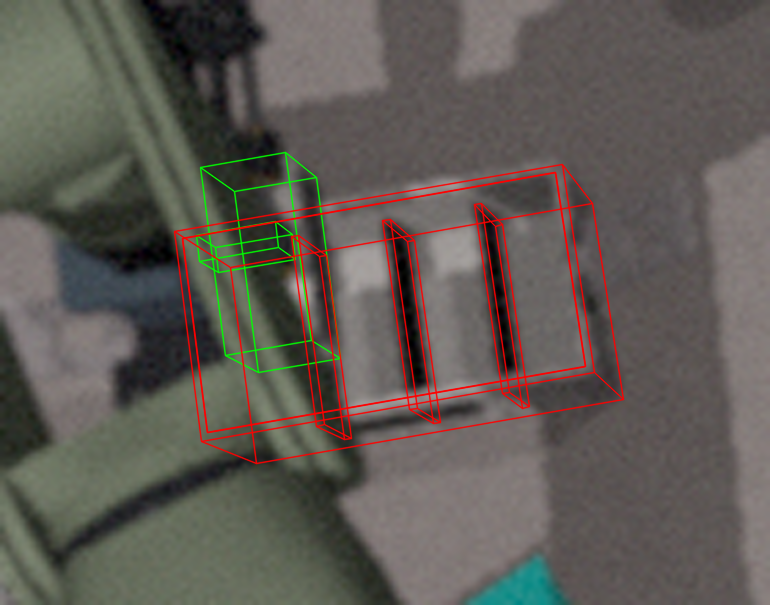

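Emit:
play_rows(
  increments=[
    [0,2,-20,0,1],
    [0,0,-30,0,1],
    [0,0,-30,0,1],
    [0,0,-25,0,1],
    [0,0,-15,0,1],
    [0,0,-10,0,1],
    [0,0,-10,0,1],
    [0,0,0,0,1],
    [0,0,0,0,1],
  ],
)

```text
time_s: 19.23
ee_pos: [530.2, 286.0, 164.6]
ee_rot: [179.9, -0.0, 99.9]
force: [0.0, 0.8, -3.8]
gripper_width: 11.4
```

```bash
python3 - <<'E'
from h import *
s=env.state();print(s["ee_pos"],s["ee_rot"],s["force"],s["gripper_width"])
i=env.grab_frame("side");t=env.grab_frame("top")
crop(i,180,110,270,210,7,"pics/d3.png")
crop(t,120,180,220,250,7,"pics/d4.png")
E
```

```text
[530.16131429 286.01413988 164.61664139] [ 1.79922189e+02 -2.41254239e-02  9.99160472e+01] [ 0.01723925  0.81597422 -3.79632544] 11.431084019724851
```

View pics/d3.png

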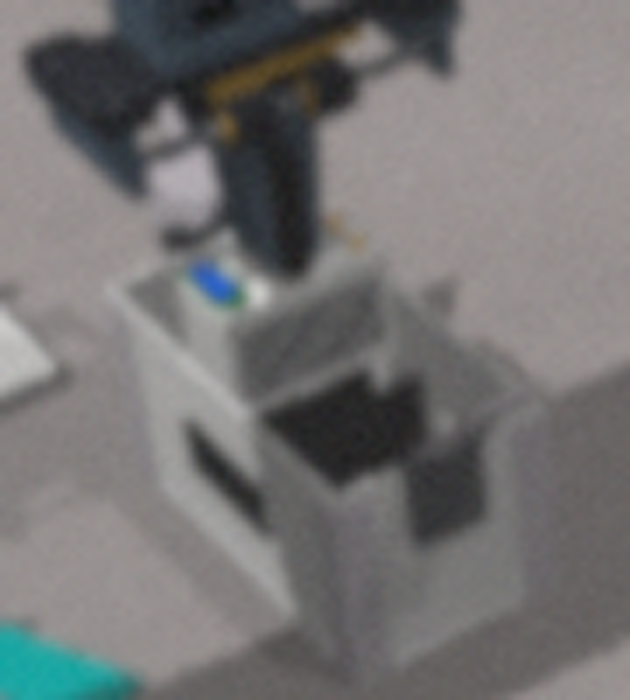

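View pics/d4.png

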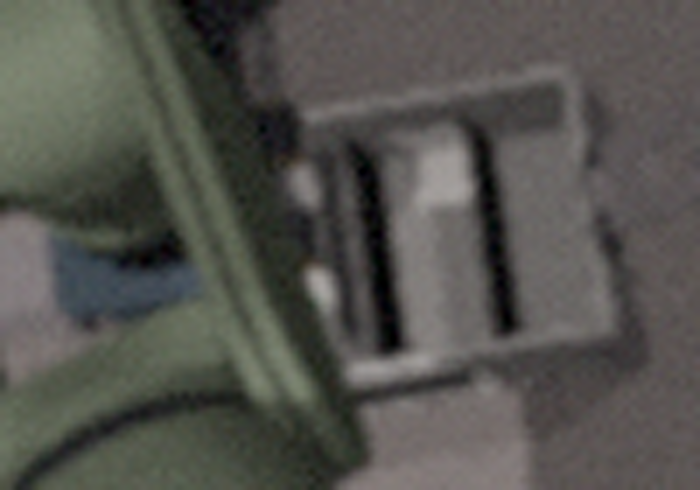

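Emit:
play_rows(
  increments=[
    [-1,-1,-6,0,1],
    [0,0,-6,0,1],
    [0,0,-4,0,1],
    [0,0,-4,0,1],
    [0,0,-4,0,1],
    [0,0,0,0,1],
  ],
)

```text
time_s: 20.08
ee_pos: [528.6, 287.4, 148.5]
ee_rot: [179.7, -0.4, 99.9]
force: [-12.7, 2.7, 36.8]
gripper_width: 11.7
```

Emit:
play_rows(
  increments=[
    [0,0,6,0,1],
    [0,0,6,0,1],
    [0,0,4,0,1],
    [0,0,0,0,1],
  ],
)

```text
time_s: 20.58
ee_pos: [528.9, 284.6, 155.4]
ee_rot: [-180.0, 0.0, 99.9]
force: [-1.4, -1.0, -3.4]
gripper_width: 11.6
```

```bash
python3 - <<'E'
from h import *
s=env.state();print(s["ee_pos"],s["ee_rot"],s["force"],s["torque"],s["gripper_width"])
i=env.grab_frame("side");t=env.grab_frame("top")
PART=[q for y in(-50,0,50) for q in box(104,4,5,70,0,y)]
o=[(533.5,260.5,9.9,CASE+box(104,198,112,112)+PART,(0,0,255))]
a,b=s["ee_pos"][:2];z=s["ee_pos"][2]-80
o.append((a,b,9.9,MOD(z),(0,255,0)))
overlay(i,"side",o,(180,110,270,210),7,"pics/d5.png")
overlay(t,"top",o,(120,180,220,250),7,"pics/d6.png")
E
```

```text
[528.87181484 284.61269096 155.39063675] [-1.79963525e+02  1.83308822e-02  9.99027854e+01] [-1.43245455 -0.96438035 -3.39380409] [-0.08466211  0.04881301  0.0633    ] 11.61180641694591
```

View pics/d5.png

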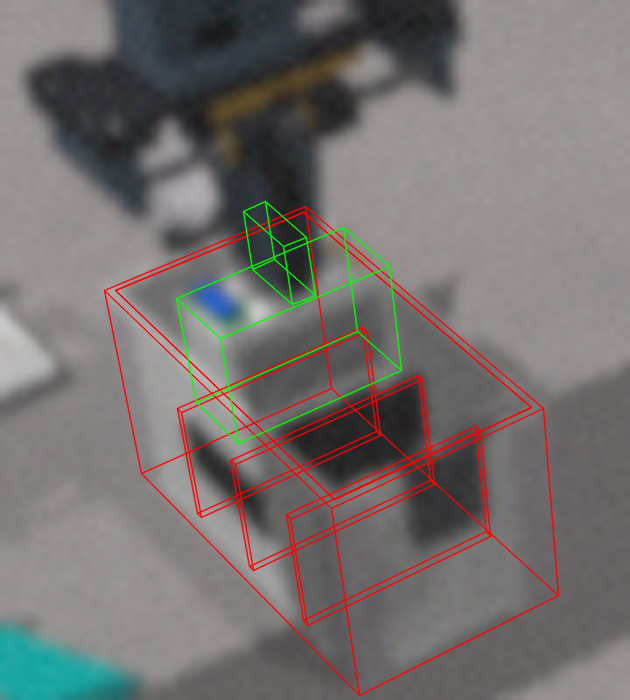

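View pics/d6.png

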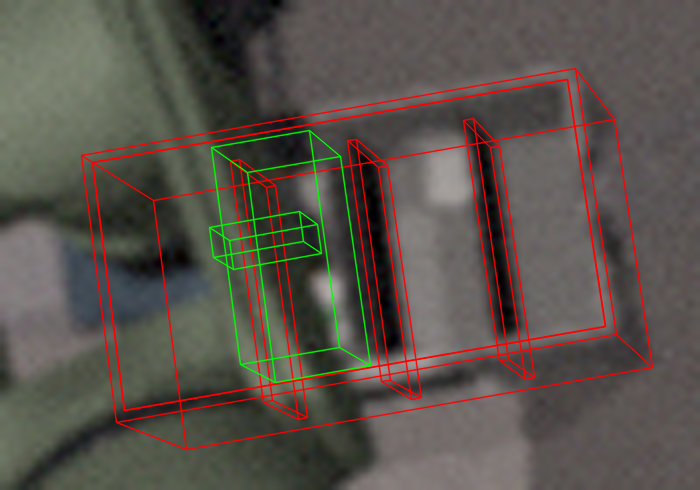

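Emit:
play_rows(
  increments=[
    [0,0,-2,0,1],
    [0,0,-1.5,0,1],
    [0,0,-1.5,0,1],
    [0,0,0,0,1],
  ],
)

```text
time_s: 21.18
ee_pos: [528.7, 284.7, 150.8]
ee_rot: [-180.0, 0.0, 99.9]
force: [0.3, -0.1, -4.1]
gripper_width: 11.9
```

```bash
python3 - <<'E'
from h import *
s=env.state();print(s["ee_pos"],s["ee_rot"],s["force"],s["torque"],s["gripper_width"])
E
```

```text
[528.65402582 284.74268444 150.77120503] [-1.79982733e+02  5.40078018e-03  9.99146368e+01] [ 0.25148541 -0.05521556 -4.14765781] [-0.00645555  0.0401404   0.01523848] 11.904679752158538
```

Emit:
play_rows(
  increments=[
    [0,0,-1.5,0,1],
    [0,0,-1,0,1],
    [0,0,0,0,1],
  ],
)

```text
time_s: 21.55
ee_pos: [528.8, 284.8, 149.0]
ee_rot: [180.0, -0.0, 99.9]
force: [-0.8, 0.1, 0.5]
gripper_width: 11.7
```

```bash
python3 - <<'E'
from h import *
s=env.state();print(s["ee_pos"],s["ee_rot"],s["force"],s["torque"],s["gripper_width"])
E
```

```text
[528.79609196 284.8481342  148.97992178] [ 1.79968625e+02 -9.84391332e-03  9.99166408e+01] [-0.75232399  0.11194928  0.50833276] [-0.15920853  0.22862735  0.01236996] 11.715234583881033
```

Emit:
play_rows(
  increments=[
    [0,0,4,0,1],
    [-0.4,2,0,-0.7,1],
    [0,0,-3,0,1],
    [0,0,-2,0,1],
    [0,0,-2,0,1],
    [0,0,0,0,1],
  ],
)

```text
time_s: 22.3
ee_pos: [528.4, 287.2, 148.7]
ee_rot: [179.9, -0.1, 99.2]
force: [-5.5, -1.3, 12.9]
gripper_width: 11.4
```

```bash
python3 - <<'E'
from h import *
s=env.state();print(s["ee_pos"],s["ee_rot"],s["force"],s["torque"],s["gripper_width"])
E
```

```text
[528.42536866 287.18780098 148.73424586] [ 1.79871945e+02 -5.94255855e-02  9.92181522e+01] [-5.53591821 -1.26859044 12.85712798] [-0.60744276  0.95201876 -0.04981098] 11.352451078033068
```

```bash
python3 - <<'E'
from h import *
i=env.grab_frame("side");t=env.grab_frame("top")
crop(i,190,130,260,190,10,"pics/d7.png")
crop(t,150,180,220,240,10,"pics/d8.png")
E
```

```text
(no output)
```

View pics/d7.png

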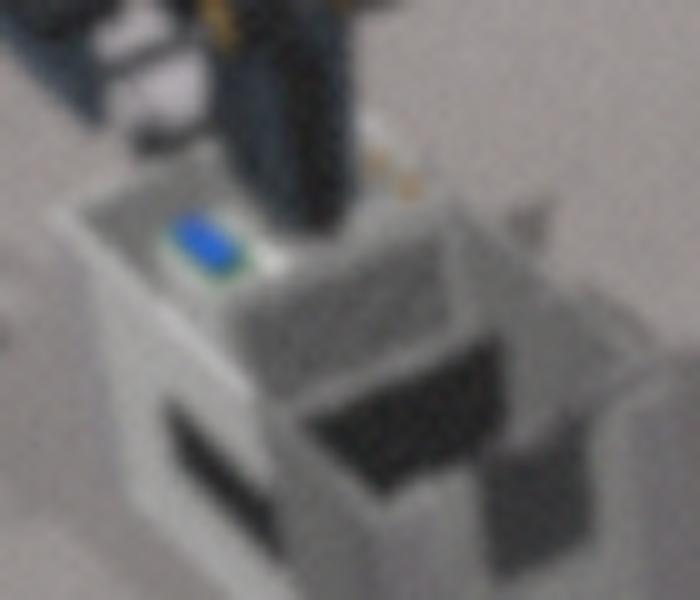

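View pics/d8.png

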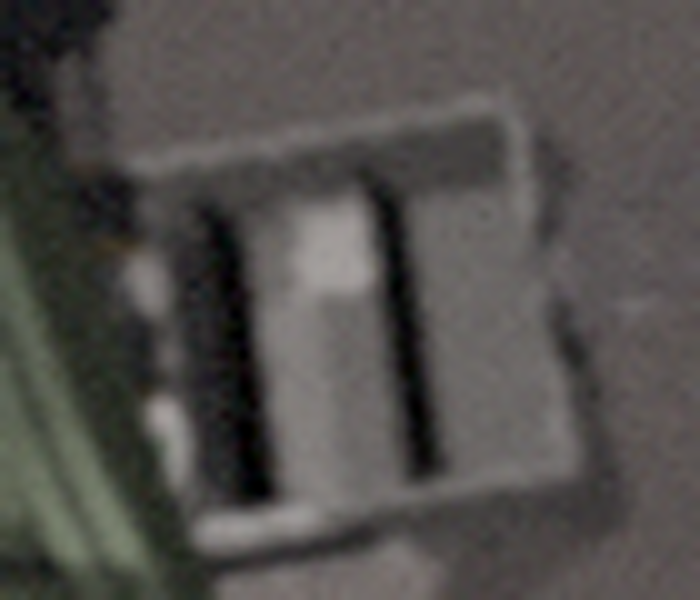

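Emit:
play_rows(
  increments=[
    [0,0,4,0,1],
    [-0.4,2.4,0,0,1],
    [0,0,-3,0,1],
    [0,0,-2,0,1],
    [0,0,-1,0,1],
    [0,0,0,0,1],
  ],
)

```text
time_s: 23.15
ee_pos: [527.9, 289.1, 143.2]
ee_rot: [-180.0, 0.0, 99.2]
force: [0.5, -0.2, -4.0]
gripper_width: 12.0
```

```bash
python3 - <<'E'
from h import *
s=env.state();print(s["ee_pos"],s["ee_rot"],s["force"],s["torque"],s["gripper_width"])
E
```

```text
[527.91201448 289.11259077 143.17729984] [-1.79978024e+02  9.39849475e-03  9.92119772e+01] [ 0.46781298 -0.15719839 -4.00901483] [-0.09950138  0.0519772   0.02592758] 11.95408888904243
```

Emit:
play_rows(
  increments=[
    [0,0,-5,0,1],
    [0,0,-6,0,1],
    [0,0,-6,0,1],
    [0,0,-6,0,1],
    [0,0,-6,0,1],
    [0,0,0,0,1],
  ],
)

```text
time_s: 23.9
ee_pos: [527.6, 289.0, 113.8]
ee_rot: [-179.9, 0.0, 99.2]
force: [0.3, -0.2, -4.1]
gripper_width: 11.8
```

Emit:
play_rows(
  increments=[
    [0,0,-6,0,1],
    [0,0,-6,0,1],
    [0,0,-6,0,1],
    [0,0,-5,0,1],
    [0,0,-3,0,1],
    [0,0,-1,0,1],
    [0,0,0,0,1],
  ],
)

```text
time_s: 24.78
ee_pos: [528.0, 289.2, 87.5]
ee_rot: [180.0, -0.0, 99.2]
force: [-0.1, 0.1, -3.4]
gripper_width: 11.6
```

Emit:
play_rows(
  increments=[
    [0,0,-1.5,0,1],
    [0,0,-1,0,1],
    [0,0,-1,0,1],
    [0,0,0,0,1],
  ],
)

```text
time_s: 25.28
ee_pos: [528.0, 289.2, 85.1]
ee_rot: [180.0, -0.0, 99.2]
force: [-3.6, -2.1, 5.7]
gripper_width: 11.4
```

Emit:
play_rows(
  increments=[
    [0,0,0,0,0.8],
    [0,0,0,0,0.6],
    [0,0,0,0,0.6],
    [0,0,10,0,0.6],
    [0,0,30,0,0.6],
    [0,0,45,0,0.6],
    [0,0,55,0,0.6],
    [0,0,55,0,0.6],
    [0,0,30,0,0.6],
    [0,0,0,0,0.6],
  ],
)

```text
time_s: 26.52
ee_pos: [528.9, 289.7, 312.5]
ee_rot: [179.6, -0.1, 99.2]
force: [-0.7, 0.7, -0.8]
gripper_width: 36.8
```

```bash
python3 - <<'E'
from h import *
s=env.state();print(s["ee_pos"],s["ee_rot"],s["force"],s["torque"],s["gripper_width"])
i=env.grab_frame("side");t=env.grab_frame("top")
crop(i,180,110,270,210,7,"pics/e1.png")
crop(t,110,170,220,260,7,"pics/e2.png")
E
```

```text
[528.91628322 289.70343754 312.49785966] [ 1.79613748e+02 -1.28735552e-01  9.92190199e+01] [-0.73132599  0.68422186 -0.7527717 ] [-0.08840774  0.01464314 -0.04635964] 36.81363840302581
```

View pics/e1.png

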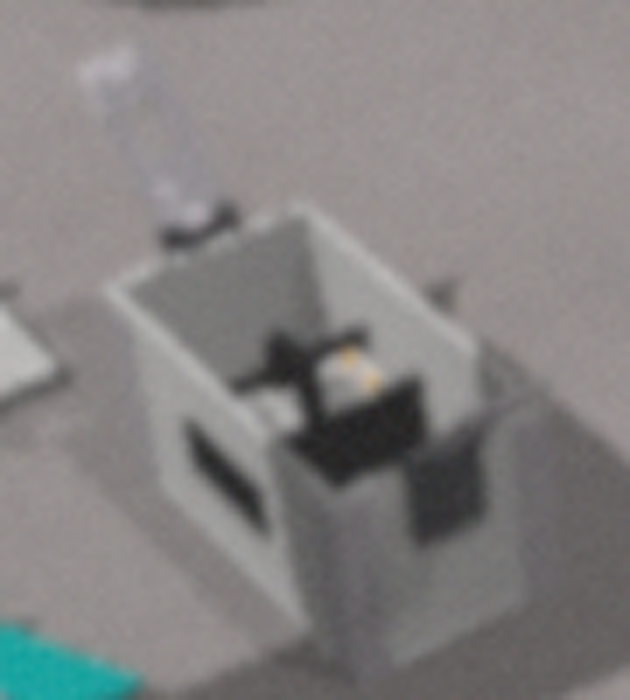

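View pics/e2.png

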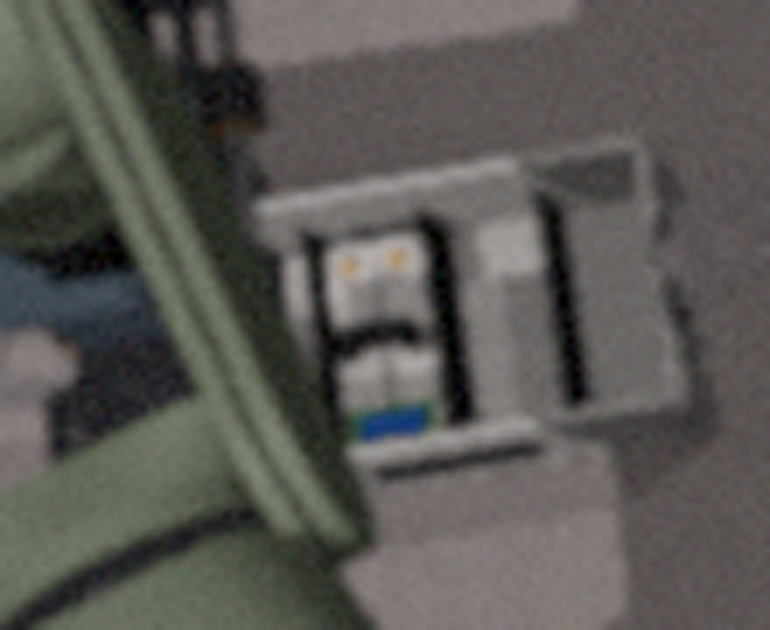

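Emit:
play_rows(
  increments=[
    [2.7,-20,0,0,0.5],
    [2.7,-36,0,0,0.5],
    [2.7,-36,0,0,0.5],
    [2.7,-36,0,0,0.5],
    [2.7,-36,0,0,0.5],
    [2.7,-36,0,0,0.5],
    [2.7,-36,0,0,0.5],
    [2.7,-36,0,0,0.5],
    [2.7,-36,0,0,0.5],
    [2.7,-36,0,0,0.5],
    [2.7,-36,0,0,0.5],
    [2.7,-36,0,0,0.5],
    [2.7,-36,0,0,0.5],
    [2.7,-36,0,0,0.5],
    [2.7,-36,0,0,0.5],
    [2.7,-36,0,0,0.5],
    [2.8,-36,0,-1.4,0.5],
    [0,0,0,0,0.5],
  ],
)

```text
time_s: 28.88
ee_pos: [572.4, -309.8, 306.6]
ee_rot: [-179.8, -0.1, 97.6]
force: [-0.0, 0.4, 0.2]
gripper_width: 45.7
```

```bash
python3 - <<'E'
from h import *
s=env.state();print(s["ee_pos"],s["ee_rot"],s["force"])
i=env.grab_frame("side");t=env.grab_frame("top")
m=[(576,-306.5,7.8,MOD(4),(0,0,255))]
overlay(t,"top",m,(310,165,390,230),8,"pics/f1.png")
overlay(i,"side",m,(280,245,360,325),7,"pics/f2.png")
PART=[q for y in(-50,0,50) for q in box(104,4,5,70,0,y)]
c=[(533.5,260.5,9.9,box(112,206,112,112)+box(104,198,112,112)+PART+[(np.array(a)+[0,25,0],np.array(b)+[0,25,0]) for a,b in MOD(5)],(0,0,255))]
overlay(t,"top",c,(115,175,225,250),7,"pics/f3.png")
cv2.imwrite("pics/f4.png",t[:,:,::-1])
E
```

```text
[ 572.41394748 -309.84949214  306.62282484] [-1.79801827e+02 -7.91074592e-02  9.75965034e+01] [-0.03970245  0.43290191  0.1970826 ]
```

View pics/f1.png

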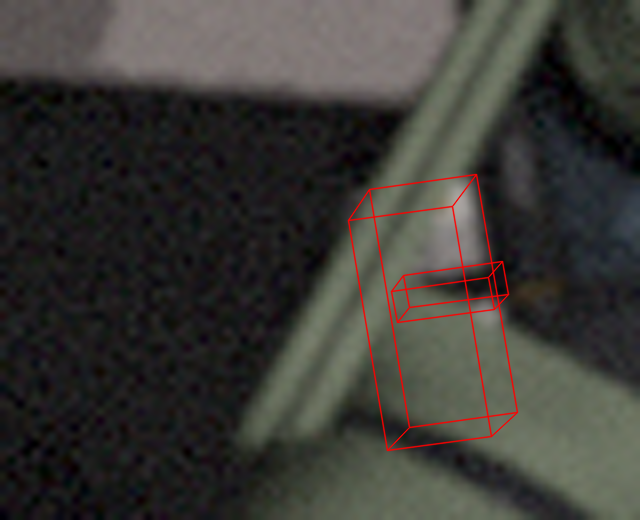

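View pics/f2.png

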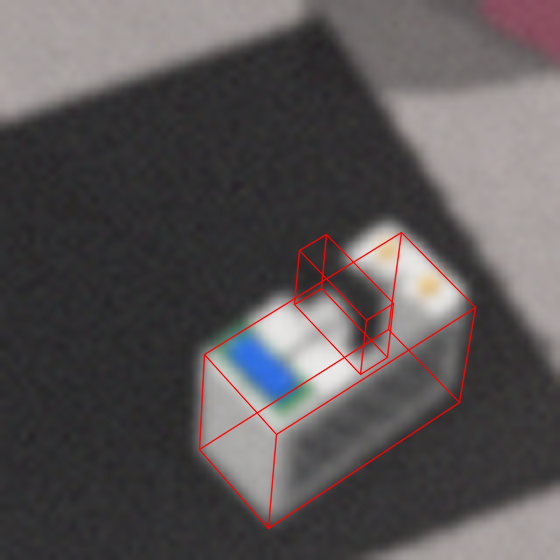

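View pics/f3.png

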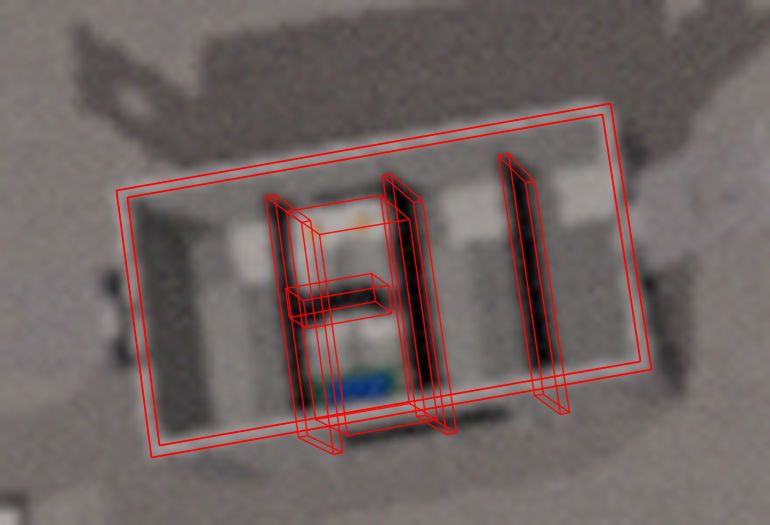

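```bash
python3 - <<'E'
from h import *
from scipy.optimize import least_squares
i=env.grab_frame("side")
uv=(np.array([(201,345),(267,524),(475,297),(393,222),(462,400)])+.5)/7-.5+[280,245]
P=[(-45,20,64),(-45,-20,4),(45,-20,64),(45,20,64),(45,-20,4)]
f=lambda v:(proj("side",pts(*v,P))-uv).ravel()
r=least_squares(f,(576,-305,8));print(r.x,r.fun.round(2))
s=env.state();print(s["ee_pos"])
overlay(i,"side",[(*r.x,MOD(4),(0,0,255))],(280,245,360,325),7,"pics/f5.png")
E
```

```text
[ 577.06872743 -303.73585456    8.10826927] [ 0.24  0.42  0.02 -0.44 -0.34  0.32  0.76  0.5  -0.7  -0.74]
[ 573.17134686 -306.59148876  308.09582536]
```

View pics/f5.png

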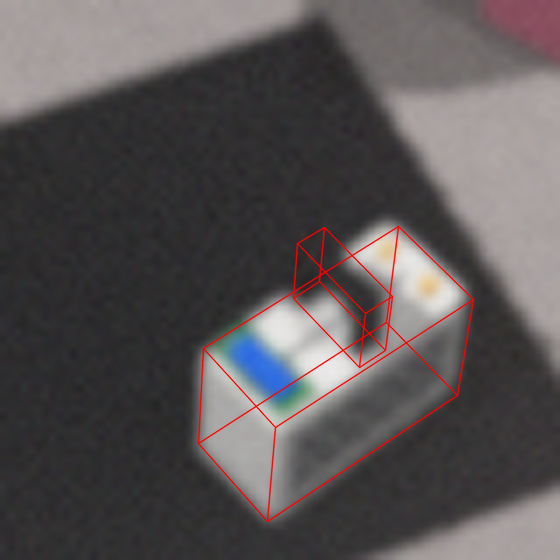

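Emit:
play_rows(
  increments=[
    [3.3,3,-20,0.4,0.5],
    [0,0,-40,0,0.5],
    [0,0,-45,0,0.5],
    [0,0,-40,0,0.5],
    [0,0,-30,0,0.5],
    [0,0,-20,0,0.5],
    [0,0,-15,0,0.5],
    [0,0,0,0,0.5],
  ],
)

```text
time_s: 30.02
ee_pos: [576.7, -302.9, 98.1]
ee_rot: [-179.9, -0.1, 98.3]
force: [0.3, -1.0, 0.5]
gripper_width: 45.5
```

Emit:
play_rows(
  increments=[
    [0,0,-5,0,0.5],
    [0,0,-5,0,0.5],
    [0,0,-3,0,0.5],
    [0,0,0,0,0.5],
  ],
)

```text
time_s: 30.52
ee_pos: [577.2, -303.8, 85.8]
ee_rot: [-180.0, -0.0, 98.2]
force: [-1.2, -0.0, 0.1]
gripper_width: 45.9
```

```bash
python3 - <<'E'
from h import *
s=env.state();print(s["ee_pos"],s["ee_rot"],s["force"])
crop(env.grab_frame("side"),280,210,370,320,6,"pics/f6.png")
E
```

```text
[ 577.19547725 -303.8152161    85.82044178] [-1.79994389e+02 -9.60234311e-03  9.82112386e+01] [-1.23223901e+00 -5.92382713e-04  6.48844569e-02]
```

View pics/f6.png

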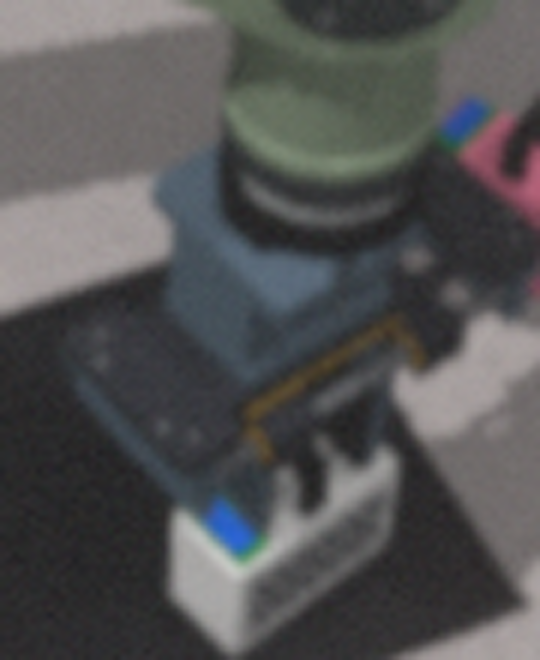

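Emit:
play_rows(
  increments=[
    [0,0,-1.5,0,0.6],
    [0,0,0,0,0.8],
    [0,0,0,0,1],
    [0,0,0,0,1],
    [0,0,0,0,1],
    [0,0,10,0,1],
    [0,0,25,0,1],
    [0,0,40,0,1],
    [0,0,45,0,1],
    [0,0,45,0,1],
    [0,0,40,0,1],
    [0,0,15,0,1],
    [0,0,0,0,1],
  ],
)

```text
time_s: 32.2
ee_pos: [577.3, -303.8, 304.6]
ee_rot: [180.0, 0.0, 98.2]
force: [-0.8, -0.4, -5.6]
gripper_width: 11.9
```

Emit:
play_rows(
  increments=[
    [-1,15,0,0,1],
    [-2.5,33,0,0,1],
    [-2.5,33,0,0,1],
    [-2.5,33,0,0,1],
    [-2.5,33,0,0,1],
    [-2.5,33,0,0,1],
    [-2.5,33,0,0,1],
    [-2.5,33,0,0,1],
    [-2.5,33,0,0,1],
    [-2.5,33,0,0,1],
    [-2.5,33,0,0,1],
    [-2.5,33,0,0,1],
    [-2.5,33,0,0,1],
    [-2.5,33,0,0,1],
    [-2.5,33,0,0,1],
    [-2.5,33,0,0,1],
    [-2.5,33,0,1,1],
    [-0.5,0.7,0,0,1],
    [0,0,0,0,1],
  ],
)

```text
time_s: 34.58
ee_pos: [534.7, 239.8, 303.1]
ee_rot: [-179.8, 0.1, 99.3]
force: [0.6, 0.3, -3.5]
gripper_width: 11.4
```

Emit:
play_rows(
  increments=[
    [0,0,0,0,1],
    [0,0,0,0,1],
  ],
)

```text
time_s: 34.83
ee_pos: [535.8, 239.2, 304.4]
ee_rot: [-180.0, 0.0, 99.2]
force: [-0.0, -1.1, -3.0]
gripper_width: 11.6
```

```bash
python3 - <<'E'
from h import *
s=env.state();print(s["ee_pos"],s["ee_rot"],s["force"],s["gripper_width"])
i=env.grab_frame("side");t=env.grab_frame("top")
a,b=s["ee_pos"][:2];z=s["ee_pos"][2]-80
o=[(a,b,s["ee_rot"][2]-90,MOD(z),(0,255,0))]
overlay(i,"side",o,(160,60,280,210),5,"pics/g1.png")
overlay(t,"top",o,(100,160,240,270),5.5,"pics/g2.png")
E
```

```text
[535.76633756 239.17340227 304.40726542] [-1.79991723e+02  7.98344483e-03  9.91532966e+01] [-0.01950109 -1.0912842  -2.97637143] 11.608629235230044
```

View pics/g1.png

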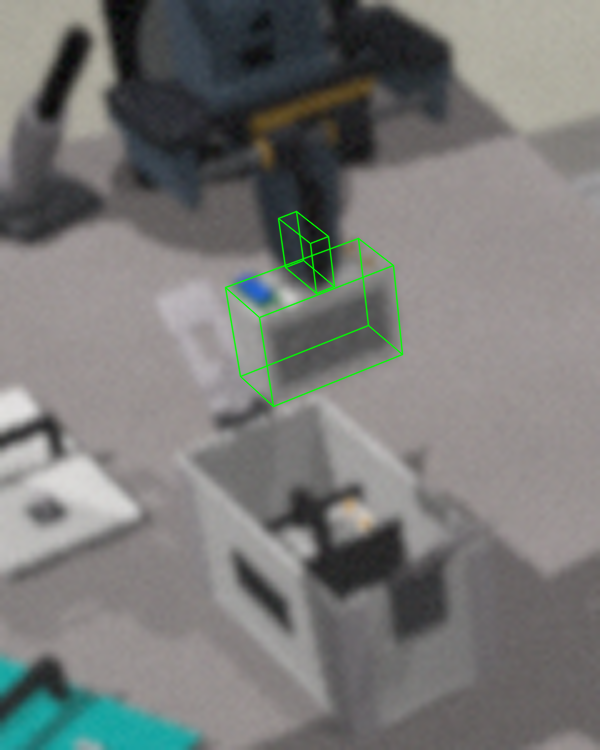

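View pics/g2.png

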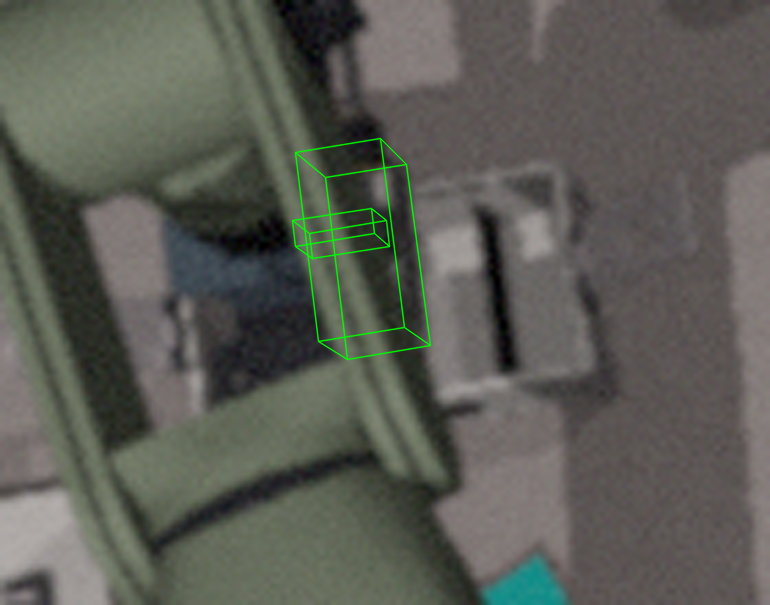

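Emit:
play_rows(
  increments=[
    [0.8,0.7,-20,0,1],
    [0,0,-35,0,1],
    [0,0,-35,0,1],
    [0,0,-30,0,1],
    [0,0,-15,0,1],
    [0,0,-10,0,1],
    [0,0,0,0,1],
    [0,0,0,0,1],
  ],
)

```text
time_s: 35.92
ee_pos: [537.3, 240.9, 160.6]
ee_rot: [179.9, -0.0, 99.2]
force: [0.8, 0.5, -3.6]
gripper_width: 11.7
```

Emit:
play_rows(
  increments=[
    [0,0,-4,0,1],
    [0,0,-2,0,1],
    [0,0,-2,0,1],
    [0,0,-2,0,1],
    [0,0,-2,0,1],
    [0,0,0,0,1],
  ],
)

```text
time_s: 36.67
ee_pos: [536.5, 240.3, 147.1]
ee_rot: [-180.0, 0.0, 99.2]
force: [0.8, -0.5, -3.8]
gripper_width: 11.5
```

```bash
python3 - <<'E'
from h import *
s=env.state();print(s["ee_pos"],s["ee_rot"],s["force"],s["torque"],s["gripper_width"])
E
```

```text
[536.50653551 240.33155045 147.12374321] [-1.79981563e+02  3.04461663e-02  9.92243752e+01] [ 0.84091149 -0.5452617  -3.76720506] [-0.31479397 -0.06675366  0.04947119] 11.496679281448182
```

Emit:
play_rows(
  increments=[
    [0,0,-4,0,1],
    [0,0,-5,0,1],
    [0,0,-6,0,1],
    [0,0,-6,0,1],
    [0,0,-6,0,1],
    [0,0,0,0,1],
  ],
)

```text
time_s: 37.42
ee_pos: [536.2, 240.3, 119.5]
ee_rot: [-179.9, 0.0, 99.2]
force: [0.4, -3.8, -4.8]
gripper_width: 11.5
```

Emit:
play_rows(
  increments=[
    [0,0,-6,0,1],
    [0,0,-6,0,1],
    [0,0,-6,0,1],
    [0,0,-6,0,1],
    [0,0,-5,0,1],
    [0,0,-3,0,1],
    [0,0,0,0,1],
  ],
)

```text
time_s: 38.3
ee_pos: [536.4, 240.3, 87.8]
ee_rot: [-180.0, 0.0, 99.2]
force: [0.5, -4.9, -3.0]
gripper_width: 11.8
```

Emit:
play_rows(
  increments=[
    [0,0,-1.5,0,1],
    [0,0,-1,0,1],
    [0,0,-1,0,1],
    [0,0,0,0,1],
  ],
)

```text
time_s: 38.8
ee_pos: [536.5, 240.3, 85.6]
ee_rot: [-180.0, 0.0, 99.2]
force: [-0.7, -5.9, 3.0]
gripper_width: 11.5
```

Emit:
play_rows(
  increments=[
    [0,0,-0.8,0,1],
    [0,0,0,0,0.8],
    [0,0,0,0,0.6],
    [0,0,0,0,0.6],
    [0,0,10,0,0.6],
    [0,0,30,0,0.6],
    [0,0,45,0,0.6],
    [0,0,55,0,0.6],
    [0,0,55,0,0.6],
    [0,0,30,0,0.6],
    [0,0,0,0,0.6],
  ],
)

```text
time_s: 40.17
ee_pos: [537.5, 241.1, 312.6]
ee_rot: [179.6, -0.1, 99.2]
force: [-0.6, -0.7, 0.2]
gripper_width: 36.4
```

Emit:
play_rows(
  increments=[
    [-13.6,24,0,7.55,0.5],
    [-13.6,24,0,7.55,0.5],
    [-13.6,24,0,7.55,0.5],
    [-13.6,24,0,7.55,0.5],
    [-13.6,24,0,7.55,0.5],
    [-13.6,24,0,7.55,0.5],
    [-13.6,24,0,7.55,0.5],
    [-13.6,24,0,7.55,0.5],
    [-13.6,24,0,7.55,0.5],
    [-13.6,24,0,7.55,0.5],
    [-13.6,24,0,7.55,0.5],
    [-13.6,24,0,7.55,0.5],
    [0,0,0,0,0.5],
    [0,0,0,0,0.5],
  ],
)

```text
time_s: 41.92
ee_pos: [373.4, 527.8, 308.0]
ee_rot: [-179.9, -0.1, -170.3]
force: [0.5, 0.6, 0.4]
gripper_width: 45.6
```

```bash
python3 - <<'E'
from h import *
s=env.state();print(s["ee_pos"],s["ee_rot"],s["force"],s["gripper_width"])
i=env.grab_frame("side");t=env.grab_frame("top")
o=[(373.9,529.6,9.9,COVER(8),(0,0,255))]
overlay(i,"side",o,(120,80,280,210),4.8,"pics/j1.png")
overlay(t,"top",o,(30,170,230,310),4,"pics/j2.png")
crop(t,120,180,220,250,7,"pics/j3.png")
E
```

```text
[373.39862345 527.83266523 308.002189  ] [-1.79889593e+02 -7.55954003e-02 -1.70255624e+02] [0.48146605 0.60640847 0.40196258] 45.616303886567934
```

View pics/j1.png

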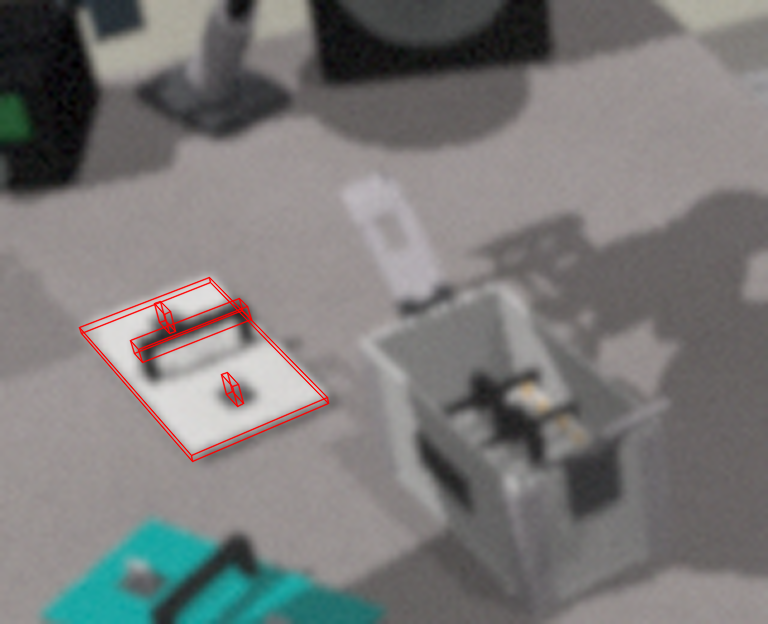

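View pics/j2.png

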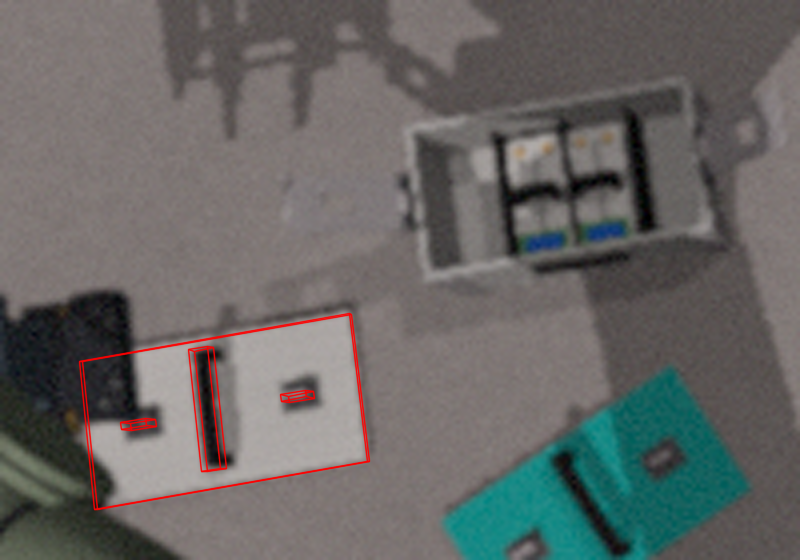

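View pics/j3.png

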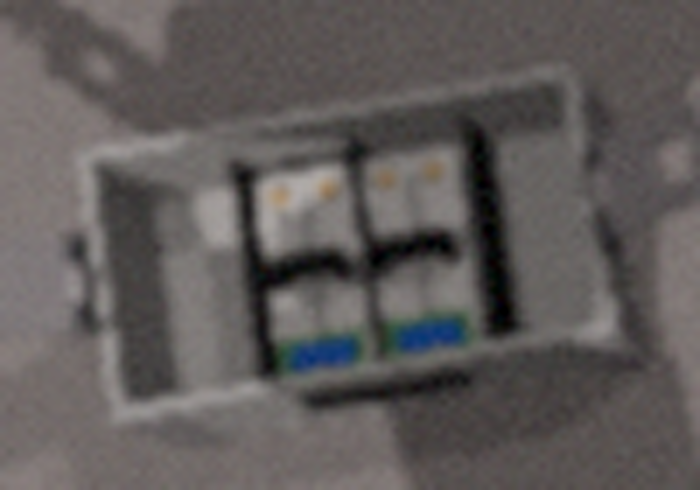

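Emit:
play_rows(
  increments=[
    [0,1,-30,0.1,0.5],
    [0,0,-45,0,0.5],
    [0,0,-45,0,0.5],
    [0,0,-45,0,0.5],
    [0,0,-35,0,0.5],
    [0,0,-25,0,0.5],
    [0,0,-15,0,0.5],
    [0,0,0,0,0.5],
    [0,0,0,0,0.5],
  ],
)

```text
time_s: 43.15
ee_pos: [374.0, 530.1, 70.5]
ee_rot: [179.9, 0.1, -170.1]
force: [0.6, -0.1, -0.3]
gripper_width: 45.7
```

Emit:
play_rows(
  increments=[
    [0,0,-12,0,0.5],
    [0,0,-12,0,0.5],
    [0,0,-7,0,0.5],
    [0,0,0,0,0.6],
    [0,0,0,0,0.8],
    [0,0,0,0,1],
    [0,0,0,0,1],
    [0,0,0,0,1],
    [0,0,0,0,1],
  ],
)

```text
time_s: 44.28
ee_pos: [373.5, 529.8, 38.6]
ee_rot: [180.0, 0.0, -170.1]
force: [-0.3, 0.8, 1.8]
gripper_width: 13.4
```

Emit:
play_rows(
  increments=[
    [0,0,10,0,1],
    [0,0,25,0,1],
    [0,0,40,0,1],
    [0,0,45,0,1],
    [0,0,45,0,1],
    [0,0,45,0,1],
    [0,0,25,0,1],
    [0,0,7,0,1],
    [0,0,0,0,1],
  ],
)

```text
time_s: 45.4
ee_pos: [373.1, 529.2, 279.4]
ee_rot: [-179.9, -0.1, -170.1]
force: [-0.9, 0.7, -2.8]
gripper_width: 13.5
```

Emit:
play_rows(
  increments=[
    [8,-13,0,0,1],
    [16,-27,0,0,1],
    [16,-27,0,0,1],
    [16,-27,0,0,1],
    [16,-27,0,0,1],
    [16,-27,0,0,1],
    [16,-27,0,0,1],
    [16,-27,0,0,1],
    [16,-27,0,0,1],
    [16,-27,0,0,1],
    [8,-13,0,0,1],
    [0,0,0,0,1],
    [0,0,0,0,1],
    [0,0,0,0,1],
  ],
)

```text
time_s: 47.15
ee_pos: [532.8, 261.5, 280.1]
ee_rot: [180.0, -0.0, -170.0]
force: [0.5, 0.9, -3.6]
gripper_width: 13.6
```

```bash
python3 - <<'E'
from h import *
s=env.state();print(s["ee_pos"],s["ee_rot"],s["force"],s["torque"],s["gripper_width"])
i=env.grab_frame("side");t=env.grab_frame("top")
a,b=s["ee_pos"][:2];z=s["ee_pos"][2]-30.6
o=[(a,b,9.9,COVER(z),(0,255,0)),(533.5,260.5,9.9,CASE,(0,0,255))]
overlay(i,"side",o,(160,60,280,210),5,"pics/k1.png")
overlay(t,"top",o,(100,160,240,270),5.5,"pics/k2.png")
E
```

```text
[532.80570363 261.48486946 280.14409544] [ 1.79973837e+02 -1.49126356e-02 -1.70007336e+02] [ 0.53239088  0.90726019 -3.56369295] [0.0678449  0.02126756 0.02954801] 13.642378848494866
```

View pics/k1.png

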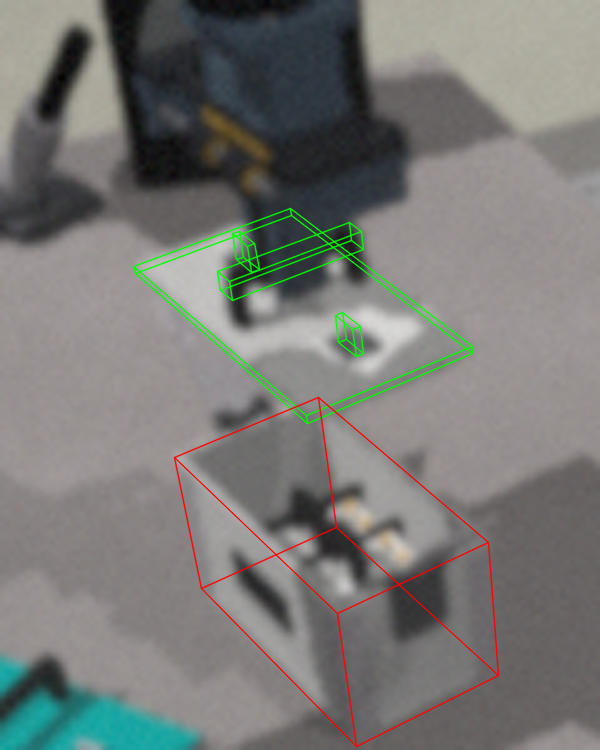

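View pics/k2.png

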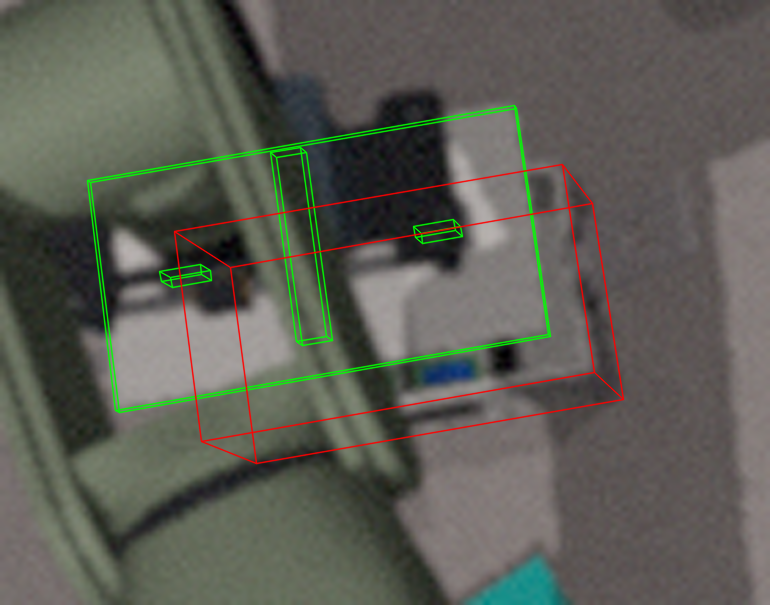

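Emit:
play_rows(
  increments=[
    [0,0,-20,0,1],
    [0,0,-35,0,1],
    [0,0,-30,0,1],
    [0,0,-20,0,1],
    [0,0,-10,0,1],
    [0,0,-6,0,1],
    [0,0,0,0,1],
    [0,0,0,0,1],
  ],
)

```text
time_s: 48.25
ee_pos: [533.8, 260.9, 160.1]
ee_rot: [180.0, 0.1, -170.1]
force: [0.8, -0.2, -2.5]
gripper_width: 13.2
```

Right on the original seated pose (533.8, 261.2). Lowering in small steps.

Emit:
play_rows(
  increments=[
    [0,0,-4,0,1],
    [0,0,-3,0,1],
    [0,0,-2,0,1],
    [0,0,-1.5,0,1],
    [0,0,-1.5,0,1],
    [0,0,0,0,1],
  ],
)

```text
time_s: 49.0
ee_pos: [533.3, 260.6, 147.0]
ee_rot: [180.0, -0.0, -170.1]
force: [-0.2, -0.8, -2.6]
gripper_width: 13.7
```

Emit:
play_rows(
  increments=[
    [0,0,-2,0,1],
    [0,0,-1.5,0,1],
    [0,0,-1,0,1],
    [0,0,-0.5,0,1],
    [0,0,0,0,1],
  ],
)

```text
time_s: 49.62
ee_pos: [533.3, 260.6, 142.6]
ee_rot: [180.0, 0.0, -170.1]
force: [-1.7, 0.1, 0.8]
gripper_width: 13.5
```

Emit:
play_rows(
  increments=[
    [0,0,-0.5,0,1],
    [0,0,0,0,0.8],
    [0,0,0,0,0.55],
    [0,0,0,0,0.55],
    [0,0,15,0,0.5],
    [0,0,30,0,0.5],
    [0,0,45,0,0.5],
    [0,0,50,0,0.5],
    [0,0,20,0,0.5],
    [-30,0,0,0,0.5],
    [-60,0,0,0,0.5],
    [-60,0,0,0,0.5],
    [-20,0,0,0,0.5],
    [0,0,0,0,0.5],
  ],
)

```text
time_s: 51.38
ee_pos: [363.2, 260.8, 302.9]
ee_rot: [179.9, 0.2, -170.0]
force: [0.6, 0.2, 0.7]
gripper_width: 45.5
```

```bash
python3 - <<'E'
from h import *
s=env.state();print(s["ee_pos"],s["ee_rot"],s["force"],s["torque"],s["gripper_width"])
i=env.grab_frame("side");t=env.grab_frame("top")
o=[(533.5,260.5,9.9,COVER(112)+CASE,(0,0,255))]
crop(i,175,110,275,210,6,"pics/l1.png")
overlay(t,"top",o,(115,175,225,250),7,"pics/l2.png")
crop(t,80,170,240,270,5,"pics/l3.png")
E
```

```text
[363.2349783  260.83766342 302.92417501] [ 1.79942760e+02  1.65539512e-01 -1.70006263e+02] [0.55126814 0.20149248 0.69094345] [ 0.04542897 -0.01374425 -0.01727471] 45.50897560048819
```

View pics/l1.png

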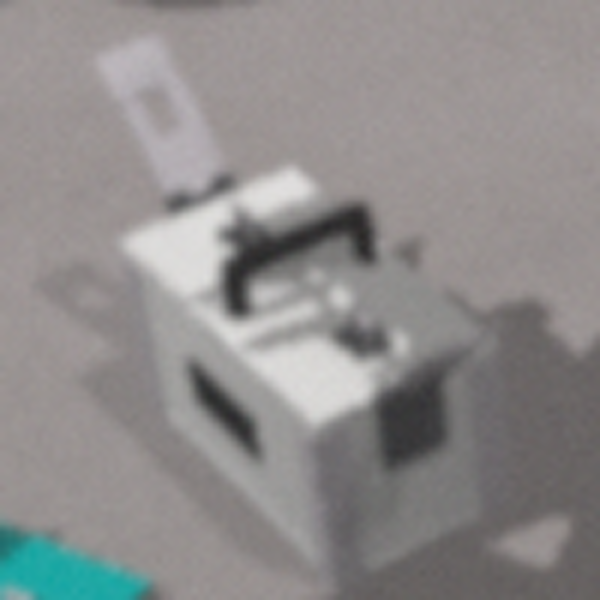

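View pics/l2.png

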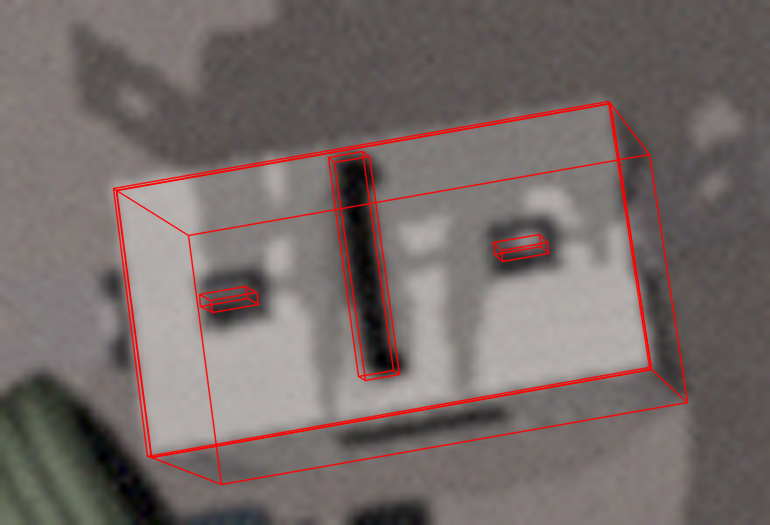

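View pics/l3.png

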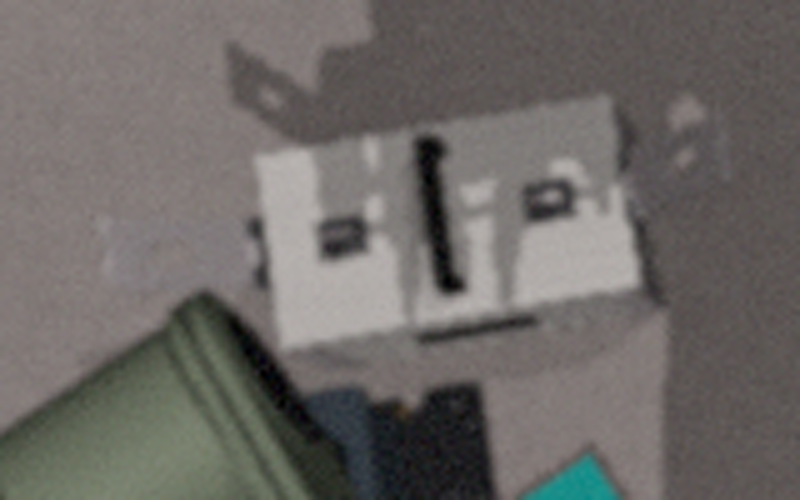

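Emit:
play_rows(
  increments=[
    [16.5,27,0,0,1],
    [16.5,27,0,0,1],
    [16.5,27,0,0,1],
    [16.5,27,0,0,1],
    [16.5,27,0,0,1],
    [16.5,27,0,0,1],
    [16.5,27,0,0,1],
    [16.5,27,0,0,1],
    [0,0,-30,0,1],
    [0,0,-40,0,1],
    [0,0,-40,0,1],
    [0,0,-20,0,1],
    [0,0,0,0,1],
    [0,0,0,0,1],
  ],
  newtons=20,
)

```text
time_s: 53.22
ee_pos: [496.9, 477.0, 172.2]
ee_rot: [179.9, 0.1, -170.1]
force: [-0.2, 1.3, 0.1]
gripper_width: 0.5
```

```bash
python3 - <<'E'
from h import *
s=env.state();print(s["ee_pos"],s["ee_rot"],s["force"],s["gripper_width"])
crop(env.grab_frame("side"),150,80,280,200,6,"pics/m1.png")
E
```

```text
[496.86344495 477.04538567 172.19744808] [ 1.79949747e+02  8.53992471e-02 -1.70127799e+02] [-0.15692052  1.31749047  0.1319707 ] 0.46514518384350567
```

View pics/m1.png

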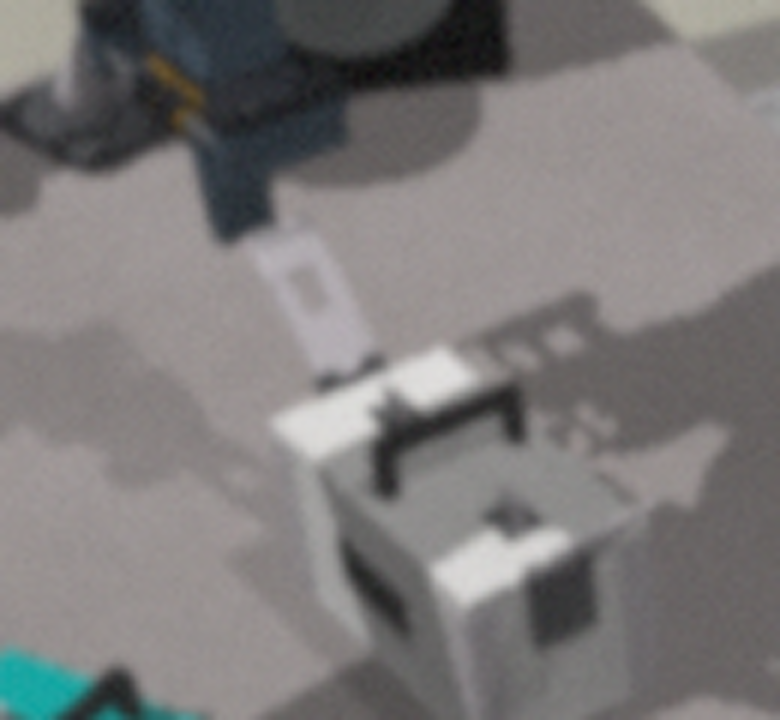

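Emit:
play_rows(
  increments=[
    [0,0,-8,0,1],
    [2,-10,0,0,1],
    [2,-10,0,0,1],
    [2,-10,0,0,1],
    [2,-10,0,0,1],
    [2,-10,0,0,1],
    [1.5,-10,0,0,1],
    [0,0,0,0,1],
  ],
)

```text
time_s: 54.28
ee_pos: [506.9, 415.0, 163.2]
ee_rot: [-179.9, -0.1, -170.1]
force: [0.7, -0.3, -0.6]
gripper_width: 0.4
```

```bash
python3 - <<'E'
from h import *
s=env.state();print(s["ee_pos"],s["ee_rot"],s["force"],s["gripper_width"])
crop(env.grab_frame("side"),150,80,280,200,6,"pics/m2.png")
E
```

```text
[506.91776067 415.03078717 163.24210278] [-1.79925645e+02 -6.53862250e-02 -1.70149632e+02] [ 0.68573102 -0.26063897 -0.58949888] 0.42237321641435716
```

View pics/m2.png

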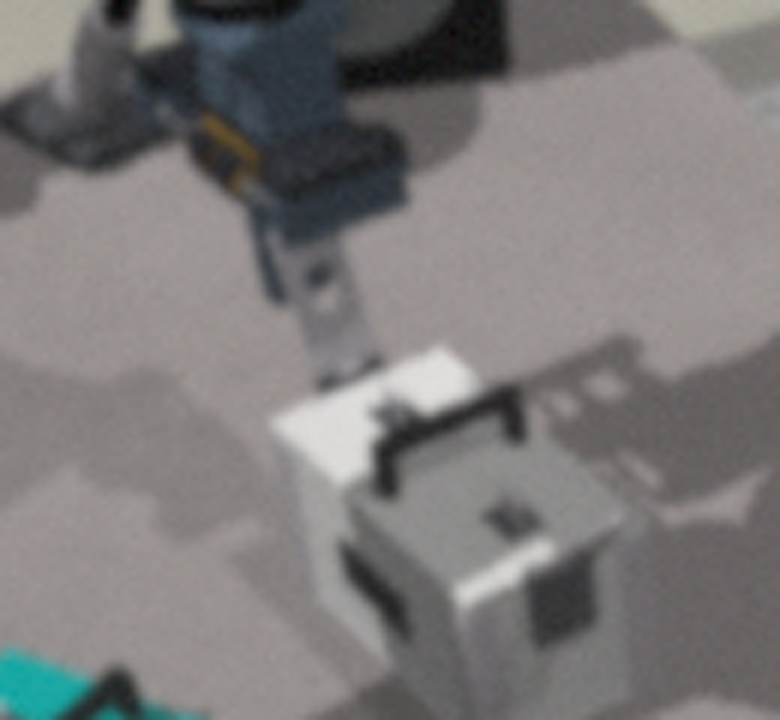

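Emit:
play_rows(
  increments=[
    [1.7,-10,0,0,1],
    [1.7,-10,0,0,1],
    [1.7,-10,0,0,1],
    [1.7,-10,0,0,1],
    [1.7,-10,0,0,1],
    [1.7,-10,0,0,1],
    [1.7,-10,0,0,1],
    [1.7,-10,0,0,1],
    [1.7,-6,0,0,1],
    [0,0,0,0,1],
  ],
)

```text
time_s: 55.58
ee_pos: [522.3, 330.0, 163.7]
ee_rot: [-180.0, -0.0, -170.1]
force: [0.5, -0.2, 0.5]
gripper_width: 0.7
```

```bash
python3 - <<'E'
from h import *
s=env.state();print(s["ee_pos"],s["ee_rot"],s["force"],s["gripper_width"])
crop(env.grab_frame("side"),150,80,280,200,6,"pics/m3.png")
E
```

```text
[522.34613442 329.95691275 163.68986322] [-1.79986336e+02 -5.08463432e-03 -1.70121206e+02] [ 0.47656751 -0.2101095   0.453659  ] 0.6715551392074406
```

View pics/m3.png

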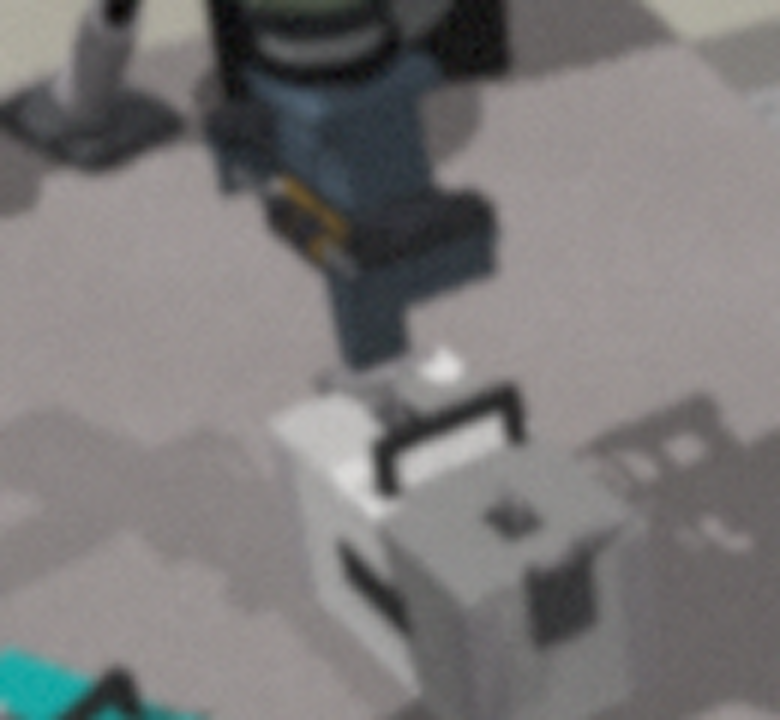

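Emit:
play_rows(
  increments=[
    [0,0,30,0,1],
    [2.7,-18,0,0,1],
    [2.7,-18.5,0,0,1],
    [0,0,0,0,1],
    [0,0,-15,0,1],
    [0,0,-12,0,1],
    [0,0,-10,0,1],
    [0,0,-8,0,1],
    [0,0,-5,0,1],
    [0,0,0,0,1],
  ],
)

```text
time_s: 56.88
ee_pos: [527.4, 294.1, 143.4]
ee_rot: [-180.0, -0.0, -170.1]
force: [0.2, -0.8, 0.2]
gripper_width: 0.2
```

Emit:
play_rows(
  increments=[
    [0,0,-3,0,1],
    [0,0,-2,0,1],
    [0,0,-1,0,1],
    [0,0,0,0,1],
  ],
)

```text
time_s: 57.38
ee_pos: [527.5, 294.1, 137.6]
ee_rot: [180.0, -0.0, -170.1]
force: [-0.6, -0.7, -0.3]
gripper_width: 0.5
```

Emit:
play_rows(
  increments=[
    [0,0,-1,0,1],
    [0,0,-1,0,1],
    [0,0,0,0,1],
  ],
)

```text
time_s: 57.75
ee_pos: [527.6, 294.1, 136.2]
ee_rot: [180.0, 0.0, -170.1]
force: [-1.2, -0.8, 4.4]
gripper_width: 0.3
```

Emit:
play_rows(
  increments=[
    [0,0,-1,0,1],
    [0,0,0,0,1],
  ],
)

```text
time_s: 58.0
ee_pos: [527.7, 294.1, 136.1]
ee_rot: [180.0, 0.1, -170.1]
force: [-3.2, -1.6, 8.7]
gripper_width: 0.3
```

Emit:
play_rows(
  increments=[
    [0,0,20,0,1],
    [0,0,45,0,1],
    [0,0,55,0,1],
    [4.3,-24.9,0,0,1],
    [4.3,-24.9,0,0,1],
    [4.3,-24.9,0,0,1],
    [4.3,-24.9,0,0,1],
    [4.3,-24.9,0,0,1],
    [4.3,-24.9,0,0,1],
    [4.3,-24.9,0,0,1],
    [4.3,-24.9,0,0,1],
    [4.3,-24.9,0,0,1],
    [4.3,-24.9,0,0,1],
    [0,0,0,0,1],
    [0,0,-30,0,1],
    [0,0,-30,0,1],
    [0,0,-20,0,1],
    [0,0,-10,0,1],
    [0,0,0,0,1],
  ],
)

```text
time_s: 60.38
ee_pos: [570.3, 45.6, 164.3]
ee_rot: [180.0, -0.1, -170.1]
force: [-0.8, 0.5, -0.5]
gripper_width: 0.5
```

```bash
python3 - <<'E'
from h import *
s=env.state();print(s["ee_pos"],s["ee_rot"],s["force"],s["gripper_width"])
crop(env.grab_frame("side"),170,80,300,210,6,"pics/n1.png")
crop(env.grab_frame("top"),100,160,260,280,5,"pics/n2.png")
E
```

```text
[570.31481447  45.63713708 164.25417252] [ 1.79971433e+02 -5.83872709e-02 -1.70057047e+02] [-0.75575964  0.49367122 -0.52866074] 0.4715473851152304
```

View pics/n1.png

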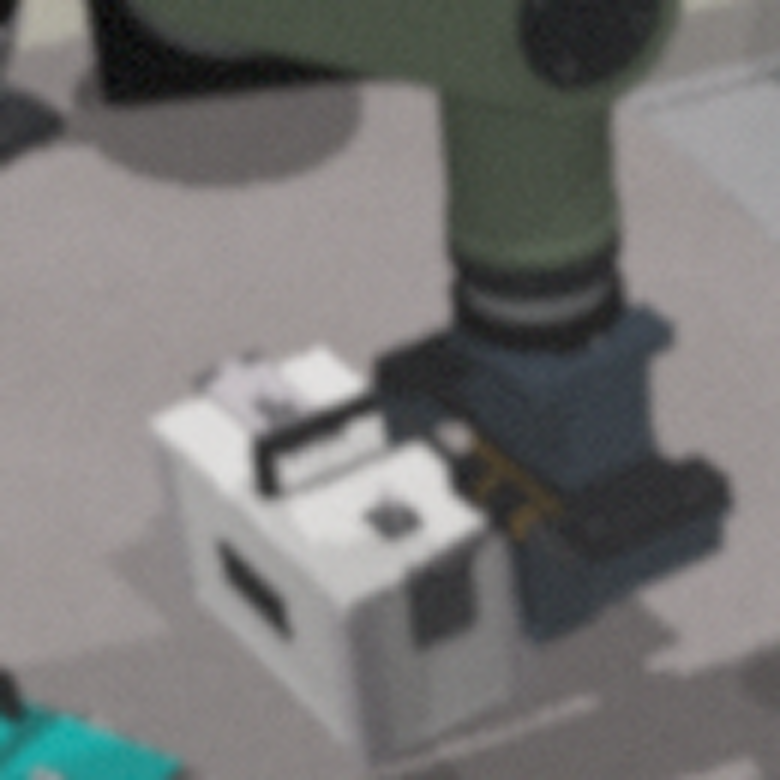

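View pics/n2.png

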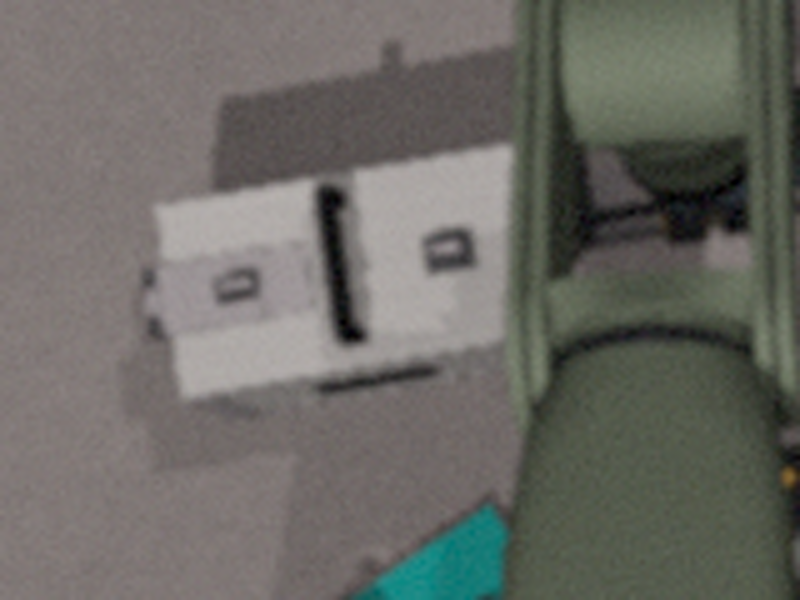

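Emit:
play_rows(
  increments=[
    [-1.7,10,0,0,1],
    [-1.7,10,0,0,1],
    [-1.7,10,0,0,1],
    [-1.7,10,0,0,1],
    [-1.7,10,0,0,1],
    [-1.7,10,0,0,1],
    [-1.7,10,0,0,1],
    [0,0,0,0,1],
  ],
)

```text
time_s: 61.48
ee_pos: [558.1, 116.2, 164.2]
ee_rot: [180.0, -0.1, -170.0]
force: [-0.6, 0.1, -0.0]
gripper_width: 0.4
```

Emit:
play_rows(
  increments=[
    [-1.7,10,0,0,1],
    [-1.7,10,0,0,1],
    [-1.7,10,0,0,1],
    [-1.7,10,0,0,1],
    [-1.7,10,0,0,1],
    [-1.7,10,0,0,1],
    [-1.7,10,0,0,1],
    [-1.7,7,0,0,1],
    [0,0,0,0,1],
  ],
)

```text
time_s: 62.6
ee_pos: [544.9, 192.8, 164.7]
ee_rot: [180.0, 0.0, -170.0]
force: [-0.7, -0.8, -0.6]
gripper_width: 0.4
```

```bash
python3 - <<'E'
from h import *
s=env.state();print(s["ee_pos"],s["ee_rot"],s["force"],s["gripper_width"])
crop(env.grab_frame("side"),170,80,300,210,6,"pics/n3.png")
E
```

```text
[544.91060747 192.77102263 164.68866005] [ 1.79974631e+02  2.20002513e-03 -1.70040304e+02] [-0.65061042 -0.75801574 -0.60462721] 0.4462088304592703
```

View pics/n3.png

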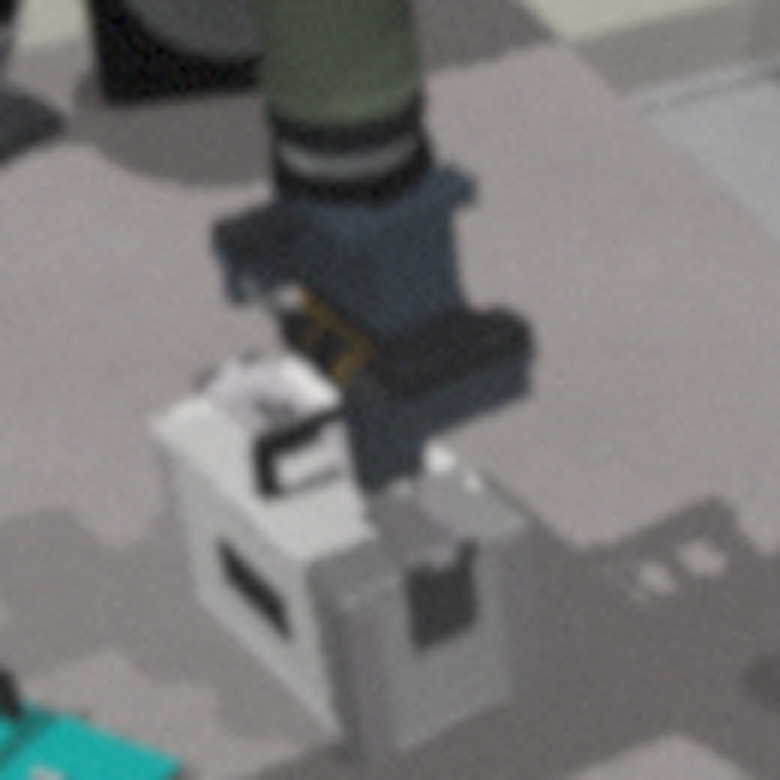

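Emit:
play_rows(
  increments=[
    [0,0,30,0,1],
    [-3,17.5,0,0,1],
    [-3,17.5,0,0,1],
    [0,0,0,0,1],
    [0,0,-15,0,1],
    [0,0,-15,0,1],
    [0,0,-10,0,1],
    [0,0,-8,0,1],
    [0,0,-5,0,1],
    [0,0,-3,0,1],
    [0,0,0,0,1],
  ],
)

```text
time_s: 64.03
ee_pos: [539.1, 227.1, 138.7]
ee_rot: [180.0, 0.0, -170.1]
force: [-0.2, -0.5, -0.0]
gripper_width: 0.1
```

Emit:
play_rows(
  increments=[
    [0,0,-1.5,0,1],
    [0,0,-1.5,0,1],
    [0,0,0,0,1],
    [0,0,0,0,1],
  ],
)

```text
time_s: 64.53
ee_pos: [539.3, 227.2, 136.2]
ee_rot: [180.0, 0.1, -170.1]
force: [-1.2, -0.2, 4.1]
gripper_width: 0.0
```

Emit:
play_rows(
  increments=[
    [0,0,-1,0,1],
    [0,0,-0.5,0,1],
    [0,0,0,0,1],
    [0,0,20,0,1],
    [0,0,45,0,1],
    [0,0,55,0,1],
    [0,0,30,0,1],
    [-40,0,0,0,1],
    [-50,0,0,0,1],
    [-50,0,0,0,1],
    [-40,0,0,0,1],
    [0,-30,0,0,1],
    [0,-50,0,0,1],
    [0,-50,0,0,1],
    [0,-50,0,0,1],
    [0,0,0,0,1],
  ],
)

```text
time_s: 66.53
ee_pos: [358.7, 44.6, 283.9]
ee_rot: [-180.0, -0.0, -170.4]
force: [-0.1, 1.7, -0.3]
gripper_width: 0.3
```

```bash
python3 - <<'E'
from h import *
s=env.state();print(s["ee_pos"],s["ee_rot"],s["force"],s["gripper_width"])
i=env.grab_frame("side");t=env.grab_frame("top")
crop(i,180,120,270,210,8,"pics/o1.png")
crop(t,110,170,230,260,6.5,"pics/o2.png")
cv2.imwrite("pics/o3.png",t[:,:,::-1])
E
```

```text
[358.67060242  44.63169601 283.9150743 ] [-1.79970808e+02 -2.45985095e-02 -1.70423852e+02] [-0.10861274  1.65542986 -0.32515018] 0.2970221673529007
```

View pics/o1.png

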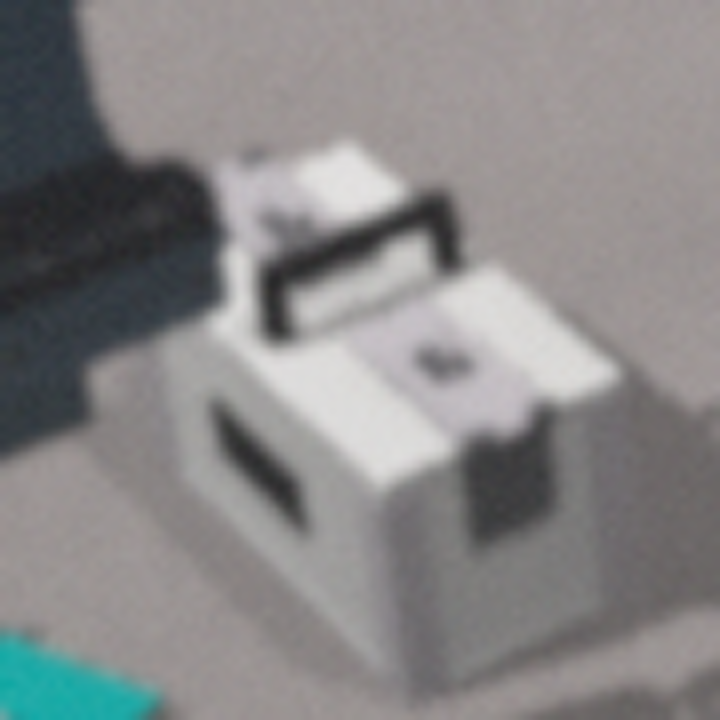

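View pics/o2.png

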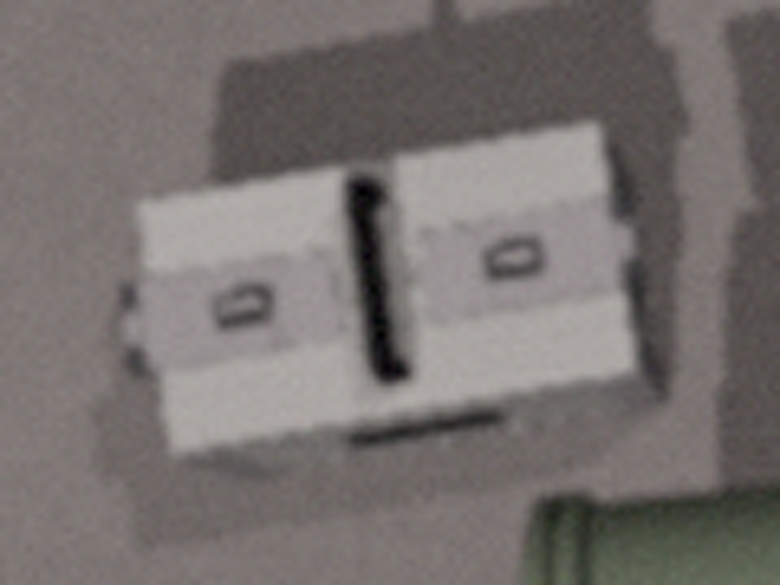

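View pics/o3.png

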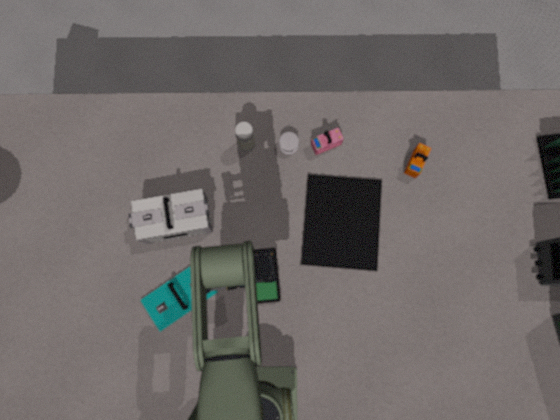

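```bash
python3 - <<'E'
from workcell import env
print(env.job_done())
E
```

```text
the job is handed in; nothing more can be done
None
```

The job is finished and handed in at about 66 s of the 210 s allowed. I lifted the cover off and laid it on the bench, stood both modules in the two middle bays, seated the cover again and closed both hasps.

- **Modules:** only two were present. I judged each one fully down from floor contact at a tool height of about 85 mm, which puts the module's origin 5 mm up. The picture before the cover went back shows both upright in their own bays.
- **Cover and hasps:** I felt the cover touch down at its original seated height. Both hasps stopped flat at about 122 mm under a light press, and the last pictures show each staple through its slot.
- **Left alone:** the tray is empty. The last pictures show the spray can, solder reel, and pink and orange look-alikes where they were. The arm hid part of the multimeter and the turquoise cover, but what shows of them has not moved.

Three things did not go cleanly:
- One module had been knocked a few centimetres aside before I reached it, so I measured it again before grasping.
- That module first caught on the partition between the middle bays, with about 37 N pushing up on the tool. The camera position was a few millimetres off. I lifted it, shifted it and it went in freely.
- The second module rubbed its partition on the way down, with up to about 6 N of side force, but still reached the floor.

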